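# Charge the sample mill with grinding balls and hold its run lever level

### The job

With the scoop, and never with the fingers on the balls, scoop the three grinding balls out of the tray, tip them into the open jar of the mill, and stand the scoop back down upright on its base, in the tray or on the bench. Then press the mill's spring-loaded run lever down until it is level (half its travel, the slow-run position) and finish while holding it there: do not let go, it springs up. Leave everything else on the bench where it stands.

Things in the scene. Friction and masses are not known exactly. Their poses are not given: they have to be found in the camera images.
- tray: dark grey tray fixed to the bench: a straight open channel, 72 mm wide inside, walls 3 mm thick and 25 mm high, floor 3 mm thick. Origin under it on its centre line; x runs along the channel, flat floor from x = -90 to +110 mm. The -x end wall (nearer the robot) leans outward, 60 degrees from the floor, so that round things ride up it; the other end wall is upright
- tray_foot (a point): point on the tray's floor, on the centre line, at the foot of the sloping end wall (tray x = -90 mm, 3 mm above the bench)
- scoop: loose flat steel hand scoop, about 0.13 kg, standing on its base in the +x part of the tray, open mouth to the sloping end. Origin under its base; x points backward from the mouth, y across, z up. Base plate 2 mm thick, 64 mm wide, from x = -45 to +46 mm; side walls 2 mm thick, 23 mm high, from x = -30 to +20 mm; back wall at x = +20 mm, 27 mm high
- scoop_lip (a point): middle of the scoop's plain front lip, at its underside: scoop frame (-45, 0, 0) mm
- scoop_grip (a point): middle of the scoop's upright white handle grip, scoop frame (33, 0, 80) mm: the grip is 24 mm long in scoop x, 14 mm thick in scoop y (pinch it across y), and reaches from 43 to 105 mm above the scoop's underside, with a thinner steel neck below
- ball1_center (a point): centre of one of the three white ceramic grinding balls, 18 mm in diameter, 18 g, lying on the tray floor between the scoop and the sloping end. All three are alike; they start to roll only on slopes above about 13 degrees
- ball2_center (a point): centre of one of the three white ceramic grinding balls, 18 mm in diameter, 18 g, lying on the tray floor between the scoop and the sloping end. All three are alike; they start to roll only on slopes above about 13 degrees
- ball3_center (a point): centre of one of the three white ceramic grinding balls, 18 mm in diameter, 18 g, lying on the tray floor between the scoop and the sloping end. All three are alike; they start to roll only on slopes above about 13 degrees
- mill: the sample mill, fixed to the bench: a white housing 220 mm (x) by 200 mm (y) and 80 mm high. Origin under its centre on the bench; its -x side faces the robot. The open steel jar stands on its top; the run lever is on its -y side
- jar_rim (a point): centre of the mouth of the mill's open steel jar (top of the rim): outer diameter 96 mm, inner 88 mm, rim 140 mm above the bench. Fixed to the mill, upright
- jar_floor (a point): centre of the jar's inner floor, 54 mm below the rim
- run_lever (a joint): the mill's spring-loaded run lever, angle in rad: 0 = at rest, sloping up by 0.45 rad towards the robot; 0.45 = level (horizontal, half its travel); 0.90 = lower stop. Pressing the grip down increases it. A spring drives it back to 0: about 4 N at the grip to start it, 7 to 8 N to hold it level, 11 N at the stop
- lever_hinge (a point): the run lever's hinge axis (along the mill's y), fixed to the mill, 75 mm above the bench. The lever runs from here along the mill's -x, towards the robot
- lever_grip (a point): centre of the lever's cross grip, a white bar 60 mm long along the mill's y and 16 mm in diameter, 130 mm from the hinge: about 132 mm above the bench at rest, 75 mm when the lever is level
- beaker: bystander: glass beaker, 66 mm wide, 90 mm high; origin under its centre
- bottle_a: bystander: white plastic jar with blue cap, 70 mm wide, 160 mm high; origin under its centre
- bottle_b: bystander: amber bottle, 64 mm wide, 150 mm high; origin under its centre
- wash_bottle: bystander: clear wash bottle with bent spout, 72 mm wide, about 220 mm high; origin under its centre
- jar_lid: bystander: the jar's round steel lid with a knob, 100 mm wide, 26 mm high, lying on the bench; origin under its centre
- brush: bystander: brush 170 mm long lying on the bench; origin under its middle

How it is judged:
On the way, in this order (a step that is already met when the one before it is completed fails the run):
1. all three balls lie in the mill's jar (horizontal distance between each of ball1_center, ball2_center, ball3_center and jar_floor below 0.045 m and z of ball1_center in the frame of jar_floor between 0 and 0.05 m and z of ball2_center in the frame of jar_floor between 0 and 0.05 m and z of ball3_center in the frame of jar_floor between 0 and 0.05 m), for 0.2 s.
2. the scoop stands upright on its base on the bench or tray, released (contact force between the fingers and scoop below 0.1 N and angle between scoop's own z axis and vertical below 0.15 rad and height (world z) of scoop below 0.02 m and linear speed of scoop below 0.03 m/s), for 0.2 s.
At the end, for the whole second after the job is handed in: All three balls are inside the jar; the scoop stands upright (within 0.15 rad) on the bench or tray floor, at rest and not touched by the fingers; the fingers hold the run lever still against its spring (more than 3 N) within 0.12 rad of level (joint between 0.33 and 0.57) (all of step 1 and all of step 2 and value of joint run_lever between 0.33 and 0.57 rad and velocity of joint run_lever between -0.1 and 0.1 rad/s and contact force between the fingers and run_lever above 3 N); the arm keeps its last pose, push and grip.
It fails at once if the fingers touch a grinding ball (contact force between the fingers and ball1 above 0.3 N or contact force between the fingers and ball2 above 0.3 N or contact force between the fingers and ball3 above 0.3 N).
It fails at once if a bystander is shifted by more than 30 mm (distance of any of beaker, bottle_a, bottle_b, wash_bottle, jar_lid, brush from where it was at the start of the episode above 0.03 m).
It fails at once if a bystander is tipped over (angle between any of beaker, bottle_a, bottle_b, wash_bottle, jar_lid's own z axis and vertical above 0.5 rad).
It also fails if it takes over 64 s, if anything falls off the work surface, if the arm or the gripper's body presses on something with over 40 N, if the wrist force passes 120 N, or if a joint passes its speed limit or range.

### The arm

A 7-joint arm with a two-finger parallel gripper is mounted at the origin on the work surface. World frame = base frame: x ahead of the robot, y to its left, z up, the work surface at z = 0. Lengths are in m, angles in rad, forces in N, time in s.
With the tool pointing down it reaches from about 0.4 to 0.85 m from the base axis. Payload 10.4 kg.
Tool frame: the origin (TCP) lies midway between the tips of the shut fingers; the grasp point (between the pads) lies 19 mm behind it; z points along the fingers, y is the line along which they close (so a half turn about z gives the same grasp; the last joint's range is limited). The gripper opens to 87 mm and grips with 3 to 60 N. Pads are 19 mm wide; open, the fingers measure 117 mm over their backs; the gripper's body (75 mm by 190 mm) begins 51 mm behind the grasp point.
Start: joints at [1.215, 0.332, -0.065, 1.46, 0.022, 1.35, -0.088], TCP at [0.204, -0.591, 0.186] pointing down, gripper open.
Joint ranges: [-2.6, 2.6], [-0.5, 2.12], [-1.47, 1.34], [0.16, 2.42], [-1.27, 4.41], [0.06, 2.06], [-2.6, 2.6]. Speed limits (rad/s): [2.22, 2.22, 2.79, 2.79, 3.14, 3.14, 3.14].

### API

Orientations are given as a unit quaternion [x, y, z, w].
In Python, from bench import r gives the robot as it stands.
- The arm moves only by the tool arm_command, never from a script. Its argument "moves" is one flat list of numbers, 4 for each row, row after row: the shift along the tool's x, y, z in cm, then the turn about the tool's z in degrees. A call has 1 to 12 rows; each row shifts and turns the commanded pose from where the row before left it, along the tool's axes as they then stand; what a row does not reach is not made up. A row lasts 1/12 s, in which the tool goes at most 41.7 mm and 7.16 degrees, less where a joint would pass 70% of its speed; a pose out of reach is approached as far as the arm can. A call with a gripper value outside its range is refused whole. "fingers" is the opening in per cent of the stroke, from 0 (shut) to 100 (fully open), set as the call begins (left out, the last holds). The fingers move at their own pace and stop on an object; "squeeze" is the grip in N (left out, the last holds). Time passes only in rows, so rows that do not move let the fingers close. It gives the time, the measured TCP pose, the force, the opening and the grip force at its end, in the units of the state.
- r.read_state(): the state, without advancing time (a new reading comes with each control period).
- r.camera(name): name is "scene" or "top" or "wrist"; returns the picture (384x512x3 uint8, red, green, blue); there is no depth.
- r.camera_info(name): a dict with "fx", "fy", "cx", "cy" (pixels), "origin" and "attitude" of the camera in the world. Camera axes: x right, y up, looking along -z (the intrinsics and any distortion apply to the point x, -y, -z); pixel columns grow to the right and rows downward; lengths in m; the calibration is good to about 2 mm. A picture is of the moment at which its call begins: read the wrist's pose just before it. camera_info takes no time and is no camera call; for the wrist camera it gives the pose at the moment of the call.
- r.close_job(): hands the job in; it is judged then, once.
The state is a dict: "time": time; "joint_positions": joint angles; "joint_vel": joint speeds; "joint_torque": joint torques, N m; "ee_pos": TCP position; "eef_rot": TCP orientation; "ft_force": force on the tool from outside, world axes, zero at the start; "torque": the same for the moment, N m; "width": finger opening in m; "grip_force": force on a finger pad.
Only numpy, scipy, OpenCV 4.12 (cv2) and the standard library are available. Lean on these libraries where they do the work, as an engineer would, in place of code of your own. Each camera call takes 0.05 s, during which the arm holds its last target. There are 200 camera calls.

## Working session

There is one attempt and no reset: what is moved stays moved. The work goes in short steps, Python scripts to look and compute and a tool call to move; the robot and the scene stay as the last step left them, time stands still between calls to the robot, and variables do not carry over. Pictures are saved under pics/ and viewed, at most 10 in all, crops included, and the job is handed in when it is done.

Besides the shell and the picture viewer there is one more tool, called after "Call:" by a JSON object that holds its "name" and its "arguments", one argument or row to a line. arm_command: Moves the arm, as the interface text tells. Its arguments: {"type":"object","properties":{"moves":{"type":"array"},"fingers":{"type":"number"},"squeeze":{"type":"number"}},"required":["moves"]}

```bash
ls; mkdir -p pics; python3 - <<'E'
from bench import r
import cv2,numpy as np
s=r.read_state();print(s['ee_pos'],s['eef_rot'],s['width'],s['time'])
ims=[]
for n in ['scene','top']:
    i=r.camera_info(n);print(n,i)
    im=r.camera(n);cv2.imwrite(f'pics/{n}_raw.png',im[:,:,::-1]);
    cv2.imwrite(f'pics/{n}0.png',cv2.resize(im[:,:,::-1],(800,600)))
E
```

```text
pics
[ 0.20401931 -0.59028028  0.18483781] [ 9.86184816e-01  1.65647126e-01 -1.56507280e-04 -7.16654310e-04] 0.0873263985120701 0.0
scene {'fx': 411.2996258917075, 'fy': 411.2996258917075, 'cx': 252.49598654966158, 'cy': 182.9768350867131, 'origin': array([ 1.0312358 , -0.5471156 ,  0.73718982]), 'attitude': array([0.36429619, 0.13989793, 0.32942573, 0.85976482])}
top {'fx': 491.70130227195534, 'fy': 491.70130227195534, 'cx': 260.23339253554553, 'cy': 190.51654278449857, 'origin': array([ 0.36448048, -0.05111528,  1.20929791]), 'attitude': array([ 0.06958635, -0.06947288, -0.70337862,  0.70398138])}
```

View pics/scene0.png

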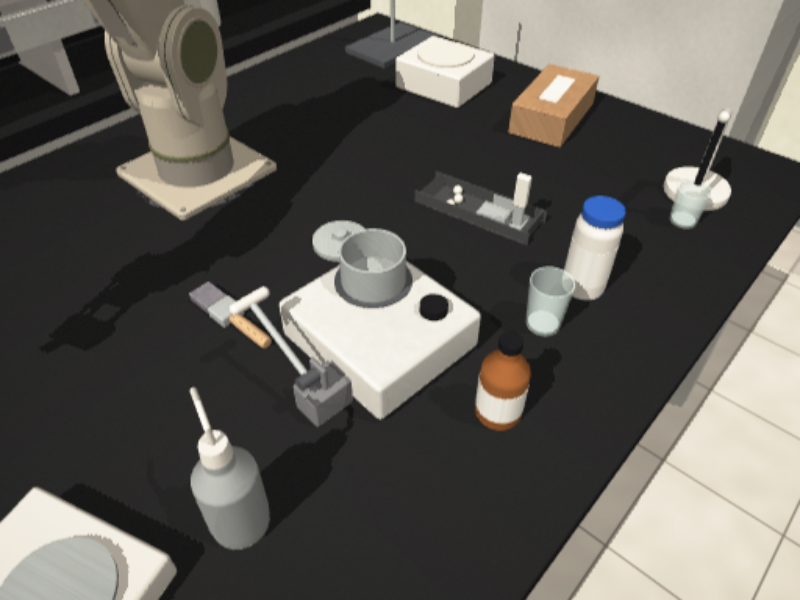

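View pics/top0.png

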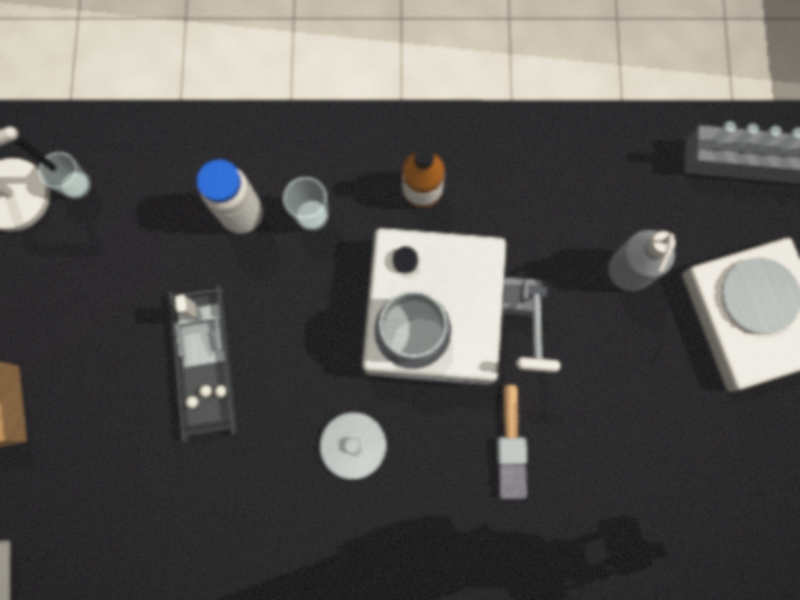

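Scene picture: the tray (about 415–545, 175–240), scoop grip (523,188), balls (456,195), jar (372,260) and lever grip (250,300). Top picture, with world +x up: tray (170–235, 290–440), balls (192,402), (206,391) and (221,391), scoop grip (185,305), jar rim centre (414,327), lever grip (539,365).

```bash
cat > h.py <<'E'
import numpy as np,cv2
from scipy.spatial.transform import Rotation as R
from bench import r
def ray(i,p):
    d=np.array([(p[0]-i['cx'])/i['fx'],-(p[1]-i['cy'])/i['fy'],-1.])
    d=R.from_quat(i['attitude']).apply(d);return i['origin'],d/np.linalg.norm(d)
def plane(i,p,z):
    o,d=ray(i,p);return o+d*(z-o[2])/d[2]
def tri(i1,p1,i2,p2):
    o1,d1=ray(i1,p1);o2,d2=ray(i2,p2)
    t=np.linalg.lstsq(np.c_[d1,-d2],o2-o1,rcond=None)[0]
    a,b=o1+t[0]*d1,o2+t[1]*d2;return (a+b)/2,np.linalg.norm(a-b)
def proj(i,P):
    c=R.from_quat(i['attitude']).inv().apply(np.atleast_2d(P)-i['origin'])
    return np.c_[i['cx']+i['fx']*c[:,0]/-c[:,2],i['cy']-i['fy']*c[:,1]/-c[:,2]]
def blobs(im,m,lo=8,hi=1e9):
    n,l,s,c=cv2.connectedComponentsWithStats(m.astype(np.uint8));return [(c[k].round(2),s[k]) for k in range(1,n) if lo<s[k][4]<hi]
E
python3 - <<'E'
from h import *
np.set_printoptions(precision=4,suppress=True)
T=cv2.imread('pics/top_raw.png');S=cv2.imread('pics/scene_raw.png')
it,is_=r.camera_info('top'),r.camera_info('scene')
def sub(im,x0,y0,x1,y1,th):
    m=np.zeros(im.shape[:2],np.uint8);g=im.min(2);m[y0:y1,x0:x1]=g[y0:y1,x0:x1]>th;return m
print('balls top');
for th in (150,170):
  for c,s in blobs(T,sub(T,105,235,152,275,th),5): print(th,c,s[4],plane(it,c,.012))
print('balls scene')
for c,s in blobs(S,sub(S,280,112,303,133,160),3): print(c,s,plane(is_,c,.012))
print('grip top');
for c,s in blobs(T,sub(T,108,180,128,208,170),5): print(c,s,plane(it,c,.105))
print('grip scene')
for c,s in blobs(S,sub(S,322,105,345,140,150),5): print(c,s)
print('lever top')
for c,s in blobs(T,sub(T,325,222,362,242,150),5): print(c,s,plane(it,c,.137))
print('lever scene')
for c,s in blobs(S,sub(S,145,180,174,204,150),5): print(c,s,plane(is_,c,.135))
m=sub(T,225,140,330,250,150); c=max(cv2.findContours(m,0,1)[0],key=cv2.contourArea)
q=cv2.approxPolyDP(c,6,True)[:,0];
for p in q: print('mill',p,plane(it,p,.08))
# crops
a=cv2.resize(T[175:290,95:165],None,fx=5,fy=5,interpolation=2);b=cv2.resize(S[105:160,260:355],None,fx=5,fy=5,interpolation=2)
a=cv2.convertScaleAbs(a,alpha=1.5,beta=20);b=cv2.convertScaleAbs(b,alpha=1.5,beta=20)
o=np.zeros((600,800,3),np.uint8);o[:575,:350]=a;b=b[:, :450];o[:275,350:800]=b
j=cv2.resize(T[180:240,230:305],None,fx=5,fy=5,interpolation=2);o[290:590,380:755]=j
cv2.imwrite('pics/crop1.png',o)
E
```

```text
balls top
150 [131.48 249.61] 33 [0.457  0.2613 0.012 ]
150 [140.81 249.77] 31 [0.4567 0.2386 0.012 ]
150 [122.76 256.76] 37 [0.4398 0.2815 0.012 ]
170 [131.35 249.65] 26 [0.4569 0.2616 0.012 ]
170 [141.   249.71] 24 [0.4568 0.2382 0.012 ]
170 [122.68 256.68] 28 [0.44   0.2817 0.012 ]
balls scene
[291.85 124.54] [287 119   9  12  54] [0.4502 0.2738 0.012 ]
grip top
[115.87 193.8 ] [113 189   7  10  61] [0.5769 0.2793 0.105 ]
grip scene
[330.91 126.  ] [322 110  18  30 274]
lever top
[344.49 231.96] [332 222  26  15 183] [ 0.4862 -0.2352  0.137 ]
lever scene
[157.91 193.54] [145 183  27  21 266] [ 0.4915 -0.2373  0.135 ]
mill [242 147] [ 0.6956 -0.0073  0.08  ]
mill [233 234] [0.4878 0.0118 0.08  ]
mill [316 242] [ 0.4695 -0.1789  0.08  ]
mill [322 153] [ 0.681  -0.1976  0.08  ]
```

View pics/crop1.png

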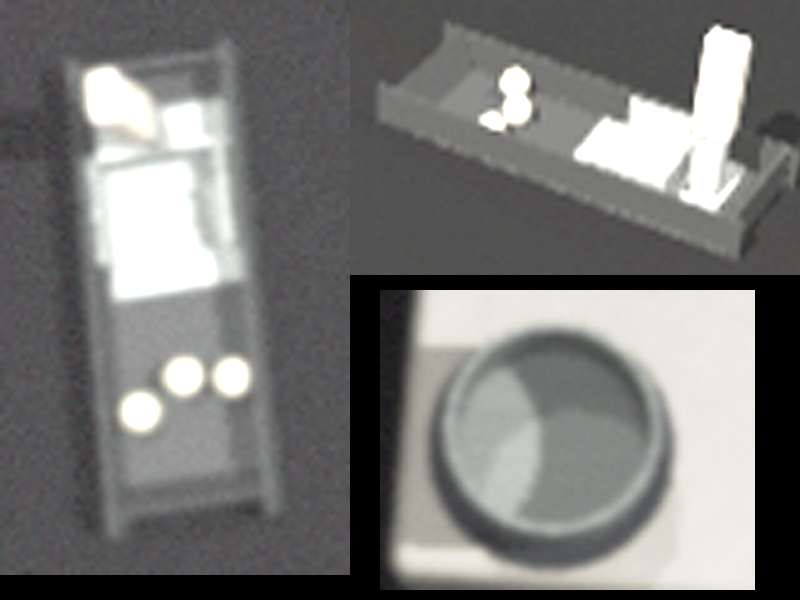

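The top crop shows the tray's outer corners at (68,62), (235,45), (110,535) and (278,512), and three separate balls. The scoop sits square in the channel, its lip at y≈290 in the crop. The jar rim is a clean ellipse centred near (554,431).

```bash
python3 - <<'E'
from h import *
np.set_printoptions(precision=4,suppress=True)
it,is_=r.camera_info('top'),r.camera_info('scene')
f=lambda x,y:(95+x/5,175+y/5); g=lambda x,y:(260+(x-350)/5,105+y/5)
for n,p in dict(TL=(68,62),TR=(235,45),BL=(110,535),BR=(278,512)).items(): print(n,plane(it,f(*p),.025))
for n,p in dict(bl=(380,85),bfar=(447,25),nr=(740,255),fr=(795,145)).items(): print('scene',n,plane(is_,g(*p),.025))
for n,p in dict(footL=(125,485),footR=(238,470)).items(): print(n,plane(it,f(*p),.003))
for n,p in dict(lipL=(113,300),lipR=(217,287)).items(): print(n,plane(it,f(*p),.004))
for n,p in dict(lipfar=(577,155),lipnr=(577,155)).items(): print(n,plane(is_,g(*p),.004))
print('grip',tri(it,f(105,90),is_,g(727,36)), plane(is_,g(727,36),.108),plane(it,f(105,90),.108))
print('jar',plane(it,(264.8,208.2),.140))
S=cv2.imread('pics/scene_raw.png')
print('jar sc',plane(is_,(373/1.5625,253/1.5625),.140))
print('lever tri',tri(it,(344.49,232.9),is_,(158.5,192.5)))
print('hinge top',plane(it,(535/1.5625,290/1.5625),.075))
print('balls sc',[plane(is_,g(*p),.012) for p in ((516,80),(517,110),(492,122))])
for n,p in dict(lever1=(520,363),lever2=(560,366)).items(): print(n,plane(it,np.array(p)/1.5625,.137))
for n,p in dict(b=(331,525,0),brush=(512,440,0.01),lid=(353,446,.015),beakertop=(305,195,.09),botA=(220,180,.16)).items(): print(n,plane(it,np.array(p[:2])/1.5625,p[2]))
E
```

```text
TL [0.6083 0.3221 0.025 ]
TR [0.6169 0.2404 0.025 ]
BL [0.3796 0.2882 0.025 ]
BR [0.3904 0.2091 0.025 ]
scene bl [0.3963 0.2183 0.025 ]
scene bfar [0.3863 0.2928 0.025 ]
scene nr [0.6398 0.2296 0.025 ]
scene fr [0.6093 0.3317 0.025 ]
footL [0.4037 0.2886 0.003 ]
footR [0.4109 0.2342 0.003 ]
lipL [0.4933 0.2993 0.004 ]
lipR [0.4998 0.2485 0.004 ]
lipfar [0.5078 0.2648 0.004 ]
lipnr [0.5078 0.2648 0.004 ]
grip (array([0.5801, 0.2797, 0.1109]), np.float64(0.006336981317277202)) [0.5795 0.2869 0.108 ] [0.5782 0.2782 0.108 ]
jar [ 0.5382 -0.0609  0.14  ]
jar sc [ 0.5513 -0.059   0.14  ]
lever tri (array([ 0.4858, -0.2344,  0.1317]), np.float64(0.003948566616964485))
hinge top [ 0.6028 -0.2445  0.075 ]
balls sc [array([0.4422, 0.2907, 0.012 ]), array([0.4612, 0.2672, 0.012 ]), array([0.4575, 0.2481, 0.012 ])]
lever1 [ 0.4854 -0.2096  0.137 ]
lever2 [ 0.4812 -0.2654  0.137 ]
b [0.2544 0.0635 0.    ]
brush [ 0.3812 -0.2128  0.01  ]
lid [0.3719 0.0308 0.015 ]
beakertop [0.7475 0.1044 0.09  ]
botA [0.7461 0.2174 0.16  ]
```

Call:
{"name": "arm_command", "arguments": {
  "moves": [0.5, -1, -3, 5.45, 0.5, -1, -3, 5.45, 2.1, -3.3, 0, 0, 2.1, -3.3, 0, 0, 2.1, -3.3, 0, 0, 2.1, -3.3, 0, 0, 2.1, -3.3, 0, 0, 2.1, -3.3, 0, 0, 2.1, -3.3, 0, 0, 2.1, -3.3, 0, 0, 2.1, -3.3, 0, 0, 2.1, -3.3, 0, 0],
  "fingers": 60,
  "squeeze": 20
}}

```text
time: 1.1
ee_pos: [0.3693, -0.2103, 0.2455]
eef_rot: [0.997, 0.071, -0.0, 0.0]
ft_force: [0.9, 0.0, 0.4]
width: 0.0523
grip_force: 0.0
```

Call:
{"name": "arm_command", "arguments": {
  "moves": [2.1, -3.3, 0, 0, 2.1, -3.3, 0, 0, 2.1, -3.3, 0, 0, 2.1, -3.3, 0, 0, 2.1, -3.3, 0, 0, 2.1, -3.3, 0, 0, 2.1, -3.3, 0, 0, 2.1, -3.3, 0, 0, 2.1, -3.3, 0, 0, 1, -3.3, 0, 0]
}}

```text
time: 1.93
ee_pos: [0.5204, 0.1442, 0.2451]
eef_rot: [0.998, 0.071, -0.0, -0.0]
ft_force: [0.5, -0.8, 0.6]
width: 0.052
grip_force: 0.0
```

```bash
cat > w.py <<'E'
import sys
from h import *
np.set_printoptions(precision=4,suppress=True)
i=r.camera_info('wrist');im=r.camera('wrist')[:,:,::-1]
cv2.imwrite(f'pics/{sys.argv[1]}.png',im);np.save(f'pics/{sys.argv[1]}.npy',i,allow_pickle=True)
print(i,r.read_state()['ee_pos'],r.read_state()['time'])
E
python3 w.py w1
```

```text
{'fx': 266.3290073049294, 'fy': 266.3290073049294, 'cx': 254.83879698390143, 'cy': 193.1571502284142, 'origin': array([0.5955, 0.1548, 0.4442]), 'attitude': array([-0.1055,  0.0913, -0.6491,  0.7478])} [0.5188 0.1519 0.2451] 1.9833
```

View pics/w1.png

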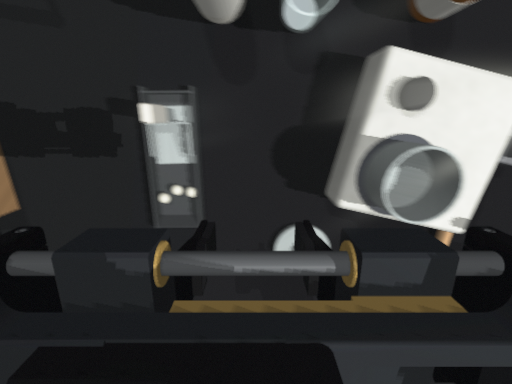

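The wrist picture is motion-blurred. It shows the tray at (140–200, 85–225), the balls near (165,198), (177,190) and (191,192), the grip at (153,112), and the jar and mill on the right. I'll move above the grip and look again at rest.

Call:
{"name": "arm_command", "arguments": {
  "moves": [2, -3, 0.5, 0, 2, -3, 0.5, 0, 2, -3, 0.5, 0, 1.6, -2.7, 0.5, 0, 0, 0, 0, 0, 0, 0, 0, 0, 0, 0, 0, 0]
}}

```text
time: 2.57
ee_pos: [0.5778, 0.2687, 0.2253]
eef_rot: [0.997, 0.071, -0.0, 0.0]
ft_force: [0.8, -0.6, 0.6]
width: 0.0522
grip_force: 0.0
```

```bash
python3 w.py w2
```

```text
{'fx': 266.3290073049294, 'fy': 266.3290073049294, 'cx': 254.83879698390143, 'cy': 193.1571502284142, 'origin': array([0.6528, 0.2798, 0.4244]), 'attitude': array([-0.1061,  0.091 , -0.6486,  0.7482])} [0.578  0.2681 0.2258] 2.6167
```

View pics/w2.png

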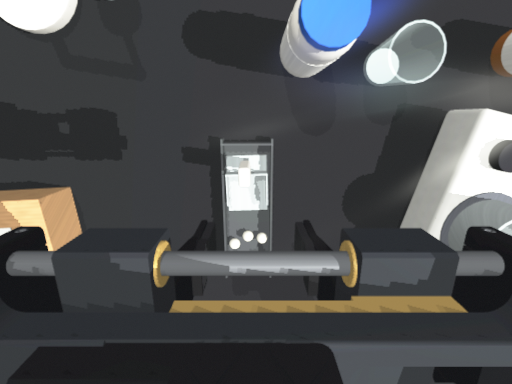

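The tray runs straight up the image (221–273, 138–275), so the tool yaw matches it. The grip is near (243,172) and the balls near (235,243), (248,236) and (262,238). I'll measure these.

```bash
python3 - <<'E'
from h import *
np.set_printoptions(precision=4,suppress=True)
i=np.load('pics/w2.npy',allow_pickle=True).item();im=cv2.imread('pics/w2.png')
yaw=np.radians(8.15);u=np.array([np.cos(yaw),np.sin(yaw)]);v=np.array([-u[1],u[0]])
O=np.array([.496,.2646])
def tr(p):return np.r_[(p[:2]-O)@u,(p[:2]-O)@v]*1000
for n,p,z in (('TL',(221,140),.025),('TR',(273,140),.025),('L low',(224,230),.025),('R low',(272,230),.025)): print(n,plane(i,p,z),tr(plane(i,p,z)))
m=np.zeros(im.shape[:2],np.uint8);m[228:250,226:272]=im.min(2)[228:250,226:272]>170
for c,s in blobs(im,m,6): print('ball',c,s[4],plane(i,c,.012),tr(plane(i,c,.012)))
print(proj(i,[*np.array([[*(O+u*.0825+v*.0),.108],[*(O+u*.0825),.046],[*(O+u*.0045),.005]])]))
a=cv2.resize(im[130:255,210:285],None,fx=4.8,fy=4.8,interpolation=2)
cv2.imwrite('pics/crop2.png',a)
E
```

```text
TL [0.6128 0.3239 0.025 ] [123.9906  42.1576]
TR [0.6237 0.2479 0.025 ] [124.0029 -34.5786]
L low [0.4703 0.3036 0.025 ] [-19.9451  42.3038]
R low [0.4813 0.2264 0.025 ] [-19.9735 -35.7115]
ball [247.74 235.85] 93 [0.4593 0.2635 0.012 ] [-36.4443   4.1553]
ball [261.39 237.72] 83 [0.4592 0.2402 0.012 ] [-39.908  -18.9307]
ball [234.5 243.5] 88 [0.4421 0.284  0.012 ] [-50.6582  26.8171]
[[248.5538 180.3672]
 [249.4655 170.4572]
 [250.1525 211.6027]]
```

View pics/crop2.png

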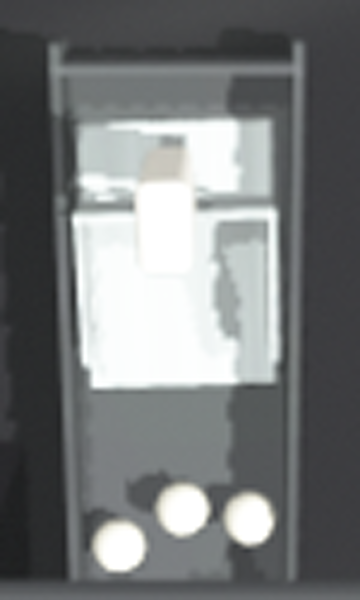

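The crop is clear. The grip's top face is centred at (166,226), i.e. raw (244.6,177.2), which gives world (.581,.281). The scoop stands square in the channel and the three balls lie ahead of its lip.

Call:
{"name": "arm_command", "arguments": {
  "moves": [0.5, -1.3, 2, 0, 0, 0, 4, 0, 0, 0, 4, 0, 0, 0, 4, 0, 0, 0, 2.3, 0, 0, 0, 0, 0, 0, 0, 0, 0, 0, 0, 0, 0]
}}

```text
time: 3.28
ee_pos: [0.5824, 0.2828, 0.0653]
eef_rot: [0.998, 0.071, 0.002, -0.0]
ft_force: [0.8, 0.7, 1.2]
width: 0.052
grip_force: 0.0
```

Call:
{"name": "arm_command", "arguments": {
  "moves": [0, 0, 0, 0, 0, 0, 0, 0, 0, 0, 0, 0, 0, 0, 0, 0, 0, 0, 0, 0, 0, 0, 0, 0],
  "fingers": 0,
  "squeeze": 15
}}

```text
time: 3.78
ee_pos: [0.581, 0.2829, 0.0628]
eef_rot: [0.997, 0.071, 0.0, 0.0]
ft_force: [-0.3, -0.1, 0.3]
width: 0.0202
grip_force: 0.0
```

Call:
{"name": "arm_command", "arguments": {
  "moves": [0, 0, 0, 0, 0, 0, 0, 0, 0, 0, 0, 0, 0, 0, 0, 0, 0, 0, 0, 0, 0, 0, 0, 0],
  "squeeze": 25
}}

```text
time: 4.28
ee_pos: [0.581, 0.2829, 0.0626]
eef_rot: [0.997, 0.071, -0.0, -0.0]
ft_force: [-0.1, 1.3, 0.6]
width: 0.0136
grip_force: 24.9
```

Call:
{"name": "arm_command", "arguments": {
  "moves": [-0.3, 0, 0, 0, -0.6, 0, 0, 0, -0.6, 0, 0, 0, -0.6, 0, 0, 0, -0.6, 0, 0, 0, -0.6, 0, 0, 0, -0.6, 0, 0, 0, -0.6, 0, 0, 0, -0.6, 0, 0, 0, -0.6, 0, 0, 0, -0.6, 0, 0, 0, -0.6, 0, 0, 0]
}}

```text
time: 5.28
ee_pos: [0.5121, 0.273, 0.0626]
eef_rot: [0.997, 0.071, 0.0, 0.0]
ft_force: [1.1, 0.3, 1.0]
width: 0.0136
grip_force: 24.9
```

Call:
{"name": "arm_command", "arguments": {
  "moves": [-0.5, 0, 0, 0, -0.5, 0, 0, 0, -0.5, 0, 0, 0, -0.4, 0, 0, 0, -0.2, 0, 0, 0, -0.2, 0, 0, 0, 0, 0, 0, 0]
}}

```text
time: 5.87
ee_pos: [0.49, 0.2697, 0.0628]
eef_rot: [0.997, 0.071, 0.0, 0.0]
ft_force: [1.6, 0.7, 0.5]
width: 0.0139
grip_force: 24.9
```

```bash
python3 w.py w3; python3 - <<'E'
from h import *
T=r.camera('top')[:,:,::-1];a=cv2.resize(T[175:290,95:165],None,fx=5,fy=5,interpolation=2)
S=r.camera('scene')[:,:,::-1];b=cv2.resize(S[85:160,265:355],None,fx=5,fy=5,interpolation=2)
o=np.zeros((600,800,3),np.uint8);o[:575,:350]=a;o[:375,350:]=b
cv2.imwrite('pics/crop3.png',cv2.convertScaleAbs(o,alpha=1.4,beta=10))
E
```

```text
{'fx': 266.3290073049294, 'fy': 266.3290073049294, 'cx': 254.83879698390143, 'cy': 193.1571502284142, 'origin': array([0.5648, 0.2807, 0.262 ]), 'attitude': array([-0.1055,  0.0907, -0.6487,  0.7482])} [0.4901 0.2697 0.0627] 5.9167
```

View pics/crop3.png

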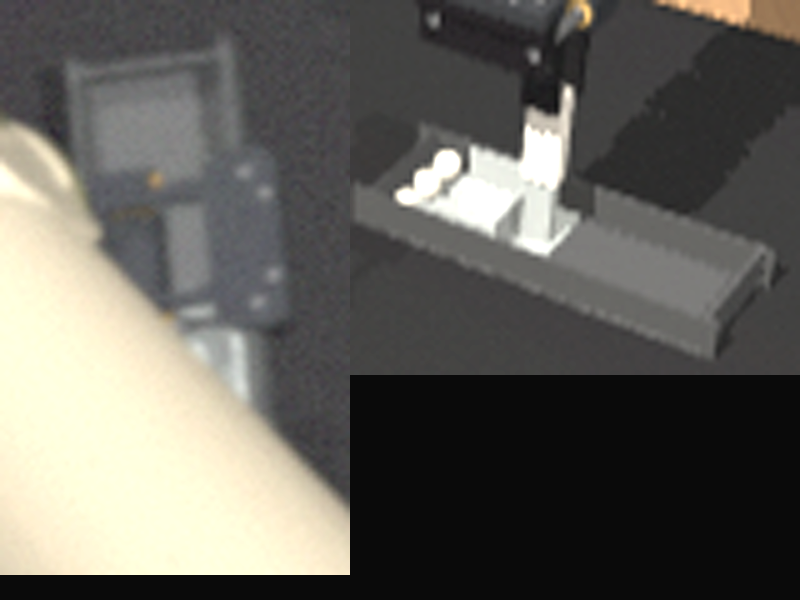

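The three balls are lined up at (447,163), (428,180) and (407,197), at the foot of the sloping wall in front of the lip. I'll push on slowly.

Call:
{"name": "arm_command", "arguments": {
  "moves": [-0.2, 0, 0, 0, -0.2, 0, 0, 0, 0, 0, 0, 0]
}}

```text
time: 6.27
ee_pos: [0.4882, 0.2696, 0.064]
eef_rot: [0.997, 0.071, 0.002, -0.001]
ft_force: [6.4, -0.6, 5.8]
width: 0.0134
grip_force: 24.9
```

Call:
{"name": "arm_command", "arguments": {
  "moves": [-0.2, 0, 0, 0, -0.2, 0, 0, 0, 0, 0, 0, 0]
}}

```text
time: 6.52
ee_pos: [0.4862, 0.2694, 0.0653]
eef_rot: [0.997, 0.071, 0.004, -0.001]
ft_force: [10.8, 0.3, 11.7]
width: 0.0137
grip_force: 25.0
```

```bash
cat > sc.py <<'E'
import sys
from h import *
x0,y0,x1,y1=map(int,sys.argv[2:6]);S=r.camera('scene')[:,:,::-1]
np.set_printoptions(precision=2,suppress=True)
m=np.zeros(S.shape[:2],np.uint8);m[y0:y1,x0:x1]=S.min(2)[y0:y1,x0:x1]>175
cv2.imwrite(f'pics/{sys.argv[1]}.png',cv2.resize(S[y0:y1,x0:x1],None,fx=6,fy=6,interpolation=2))
for c,s in blobs(S,m,4): print(c,s)
s=r.read_state();print(s['ee_pos'],s['ft_force'],s['time'])
E
python3 sc.py s4 265 100 315 140
```

```text
[301.94 115.2 ] [299 110   7  11  64]
[280.33 120.  ] [274 115  12  11  45]
[290.25 124.22] [285 121  12   8  67]
[301.07 132.86] [298 132   7   3  14]
[0.49 0.27 0.07] [10.98  0.28 10.88] 6.5667
```

View pics/s4.png

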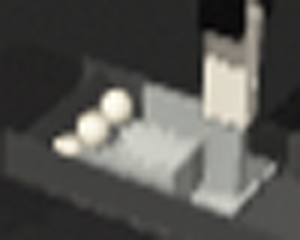

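The balls sit at (117,103), (92,125) and (67,147) above the front plate, with the lip pressing on the slope (11 N). I'll grip hard and lift along the wall.

Call:
{"name": "arm_command", "arguments": {
  "moves": [0, 0, 0, 0, 0, 0, 0, 0, 0, 0, 0, 0, 0, 0, 0, 0],
  "squeeze": 60
}}

```text
time: 6.9
ee_pos: [0.4863, 0.2693, 0.0652]
eef_rot: [0.998, 0.07, 0.004, -0.001]
ft_force: [10.3, 0.5, 11.1]
width: 0.0131
grip_force: 60.0
```

Call:
{"name": "arm_command", "arguments": {
  "moves": [0.1, 0, -0.3, 0, 0, 0, -0.3, 0, -0.1, 0, -0.3, 0, -0.1, 0, -0.3, 0, -0.1, 0, -0.3, 0, -0.1, 0, -0.3, 0, -0.1, 0, -0.3, 0, -0.1, 0, -0.3, 0, -0.1, 0, -0.3, 0, 0, 0, -0.3, 0, 0, 0, -0.2, 0, 0, 0, 0, 0]
}}

```text
time: 7.9
ee_pos: [0.4762, 0.2679, 0.0951]
eef_rot: [0.997, 0.071, 0.0, -0.0]
ft_force: [-0.0, 0.1, -1.5]
width: 0.0129
grip_force: 60.0
```

```bash
python3 sc.py s5 255 70 345 145
```

```text
[299.74 105.  ] [296 100   8  11  65]
[276.88 110.79] [271 105  13  13  57]
[287.78 114.43] [283 111  12   8  63]
[296.75 124.56] [292 122  10   6  36]
[0.48 0.27 0.09] [ 0.95  0.32 -2.18] 7.95
```

View pics/s5.png

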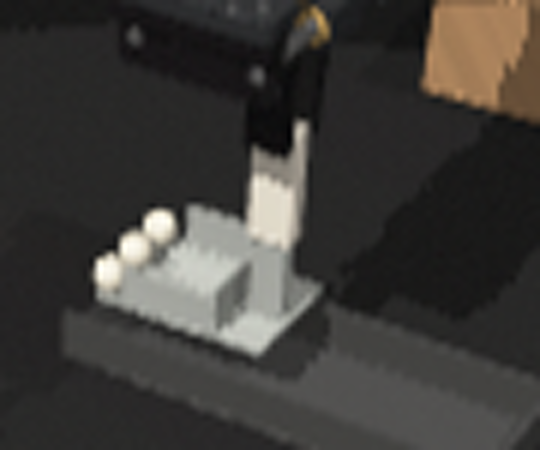

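The scoop is lifted level with all three balls in a row on its front plate, at (160,222), (133,247) and (107,272). I'll carry it slowly upward and refine the jar position.

Call:
{"name": "arm_command", "arguments": {
  "moves": [0, 0, -0.3, 0, 0, 0, -0.6, 0, 0, 0, -0.9, 0, 0, 0, -1.2, 0, 0, 0, -1.4, 0, 0, 0, -1.5, 0, 0, 0, -1.5, 0, 0, 0, -1.5, 0, 0, 0, -1.4, 0, 0, 0, -1.2, 0, 0, 0, -0.9, 0, 0, 0, -0.6, 0]
}}

```text
time: 8.95
ee_pos: [0.4763, 0.2681, 0.2262]
eef_rot: [0.997, 0.071, 0.001, -0.0]
ft_force: [-0.7, -0.4, -2.5]
width: 0.0132
grip_force: 60.0
```

```bash
python3 - <<'E'
from h import *
np.set_printoptions(precision=4,suppress=True)
s=r.read_state();print(s['ee_pos'],s['ft_force'])
i=r.camera_info('top')
T=cv2.imread('pics/top_raw.png');S=cv2.imread('pics/scene_raw.png');is_=r.camera_info('scene')
# rim edge radial search: project circles for candidate checks by edge points
for nm,im,ii,c0 in(('top',T,i,(.541,-.060)),('scene',S,is_,(.545,-.060))):
    g=cv2.GaussianBlur(cv2.cvtColor(im,7),(0,0),1).astype(float)
    pts=[]
    for a in np.linspace(0,2*np.pi,60,endpoint=False):
        rr=np.linspace(.036,.056,41);P=np.c_[c0[0]+rr*np.cos(a),c0[1]+rr*np.sin(a),np.full(41,.14)]
        p=proj(ii,P).astype(np.float32);v=cv2.remap(g.astype(np.float32),p[None,:,0],p[None,:,1],1)[0]
        pts.append((a,rr[np.argmax(v)]))
    pts=np.array(pts);xy=np.c_[c0[0]+pts[:,1]*np.cos(pts[:,0]),c0[1]+pts[:,1]*np.sin(pts[:,0])]
    A=np.c_[2*xy,np.ones(60)]
    w=np.ones(60)
    for _ in range(15):
        x=np.linalg.lstsq(A*w[:,None],(xy**2).sum(1)*w,rcond=None)[0];R_=np.sqrt(x[2]+x[0]**2+x[1]**2)
        e=np.hypot(*(xy-x[:2]).T)-R_;w=1/(1+(e/.0015)**2)
    print(nm,x[:2],R_,np.median(abs(e)))
S2=r.camera('scene')[:,:,::-1];m=S2.min(2)>175;m[:,:250]=0;m[:,330:]=0;m[:60]=0;m[130:]=0
for c,st in blobs(S2,m,4): print(c,st)
E
```

```text
[0.4763 0.2681 0.2262] [-0.7254 -0.4086 -2.458 ]
top [ 0.5473 -0.0623] 0.049784861973802726 0.0025518953147818137
scene [ 0.5415 -0.0584] 0.0453214735515721 0.0027492342240677432
[303.69  63.26] [300  60   8   8  58]
[278.77  70.34] [272  65  14  12  65]
[290.31  73.88] [286  71  11   7  48]
[300.24  84.11] [295  82  11   6  37]
```

Call:
{"name": "arm_command", "arguments": {
  "moves": [0.05, 0.2, 0, 0, 0.1, 0.4, 0, 0, 0.15, 0.6, 0, 0, 0.2, 0.8, 0, 0, 0.2, 1.0, 0, 0, 0.2, 1.2, 0, 0, 0.2, 1.4, 0, 0, 0.2, 1.4, 0, 0, 0.2, 1.4, 0, 0, 0.2, 1.4, 0, 0, 0.2, 1.4, 0, 0, 0.2, 1.4, 0, 0]
}}

```text
time: 10.0
ee_pos: [0.5151, 0.1441, 0.2244]
eef_rot: [0.998, 0.071, -0.0, 0.0]
ft_force: [0.1, -0.4, -1.2]
width: 0.0135
grip_force: 60.0
```

Call:
{"name": "arm_command", "arguments": {
  "moves": [0.25, 1.4, 0, 0, 0.25, 1.4, 0, 0, 0.25, 1.4, 0, 0, 0.25, 1.4, 0, 0, 0.25, 1.4, 0, 0, 0.25, 1.4, 0, 0, 0.25, 1.4, 0, 0, 0.25, 1.4, 0, 0, 0.25, 1.4, 0, 0, 0.25, 1.4, 0, 0, 0.25, 1.4, 0, 0, 0.25, 1.4, 0, 0]
}}

```text
time: 11.0
ee_pos: [0.5687, -0.0173, 0.2246]
eef_rot: [0.997, 0.071, 0.0, 0.0]
ft_force: [-1.0, -0.1, -0.7]
width: 0.0132
grip_force: 60.0
```

Call:
{"name": "arm_command", "arguments": {
  "moves": [0.25, 1.2, 0, 0, 0.25, 1.0, 0, 0, 0.25, 0.8, 0, 0, 0.2, 0.5, 0, 0, 0.2, 0.3, 0, 0, 0.2, 0.2, 0, 0, 0.15, 0, 0, 0, 0.1, 0, 0, 0, 0.1, 0, 0, 0, 0, 0, 0, 0, 0, 0, 0, 0, 0, 0, 0, 0]
}}

```text
time: 12.0
ee_pos: [0.5908, -0.053, 0.2247]
eef_rot: [0.997, 0.071, 0.0, 0.0]
ft_force: [-0.2, 0.5, -1.2]
width: 0.0129
grip_force: 60.0
```

```bash
python3 - <<'E'
from h import *
np.set_printoptions(precision=4,suppress=True)
s=r.read_state();print(s['ee_pos'],s['ft_force'],s['time'])
is_=r.camera_info('scene')
S=r.camera('scene')[:,:,::-1];cv2.imwrite('pics/s6.png',S)
p=np.array(s['ee_pos']);u=np.array([.99,.142,0]);v=np.array([-.142,.99,0])
b=p-u*.0745+[0,0,-.0596+.011]
for k in(-.022,0,.022): 
    q=proj(is_,b+v*k)[0];x,y=q.astype(int);print('expected ball',q,S.min(2)[y-6:y+7:2,x-6:x+7:2])
q=proj(is_,p+[0,0,.019])[0];print('grip',q)
E
```

```text
[ 0.5908 -0.053   0.2247] [-0.2484  0.5151 -1.1792] 12.0
expected ball [219.3059 148.8487] [[163 199 191 189 193 229 233]
 [193 194 192 190 194 224 227]
 [193 192 202 206 194 179 187]
 [197 183 234 229 187 140  99]
 [156 175 226 223 176 162 151]
 [173 164 178 175 128 160 160]
 [199 197 166 154 144 162 161]]
expected ball [225.4105 143.5067] [[ 41  42  40  40  42 228 238]
 [ 41  41  40  83  52 219 225]
 [144 145 191 225 193 137 171]
 [189 194 230 236 204 124  98]
 [190 184 208 212 179 107 100]
 [223 197 161 137 113 142 142]
 [229 186 144 120 139 173 172]]
expected ball [231.3387 138.3192] [[ 39  41  41  41  40  40  42]
 [ 41  40  42 149 115  40  41]
 [ 40  41 209 230 233 126  42]
 [ 41  42 228 237 229 126  41]
 [177 141 192 205 170 104  77]
 [233 204 107 124 144 141 184]
 [227 196 119 101 102 184 196]]
grip [253.9581 129.8645]
```

All three balls are on the plate where predicted, over the jar. Now I'll loosen the pinch so the scoop swings nose-down.

Call:
{"name": "arm_command", "arguments": {
  "moves": [0, 0, 0, 0, 0, 0, 0, 0, 0, 0, 0, 0, 0, 0, 0, 0],
  "squeeze": 3
}}

```text
time: 12.38
ee_pos: [0.5908, -0.0532, 0.2247]
eef_rot: [0.997, 0.071, 0.0, 0.0]
ft_force: [-0.5, -0.1, -0.5]
width: 0.0138
grip_force: 3.0
```

```bash
cat > d.py <<'E'
from h import *
import sys
np.set_printoptions(precision=4,suppress=True)
s=r.read_state();print(s['ee_pos'],s['ft_force'],s['time'])
is_=r.camera_info('scene')
S=r.camera('scene')[:,:,::-1];cv2.imwrite('pics/'+sys.argv[1]+'.png',S)
A=cv2.imread('pics/s6.png');d=cv2.absdiff(S,A).max(2);print('diff px',(d>40).sum())
p=np.array(s['ee_pos']);u=np.array([.99,.142,0]);v=np.array([-.142,.99,0])
b=p-u*.0745+[0,0,-.0596+.011]
for k in(-.022,0,.022):
    x,y=proj(is_,b+v*k)[0].astype(int);print(S.min(2)[y-2:y+4:2,x-2:x+3:2].mean())
E
python3 d.py s7
```

```text
[ 0.5908 -0.0532  0.2247] [-0.4574 -0.1031 -0.5464] 12.3833
diff px 1018
185.0
149.44444444444446
41.22222222222222
```

Call:
{"name": "arm_command", "arguments": {
  "moves": [0, 0, 0, 0, 0, 0, 0, 0, 0, 0, 0, 0, 0, 0, 0, 0, 0, 0, 0, 0, 0, 0, 0, 0]
}}

```text
time: 12.93
ee_pos: [0.5908, -0.0532, 0.2246]
eef_rot: [0.997, 0.071, 0.0, 0.0]
ft_force: [0.9, 0.5, -1.3]
width: 0.0135
grip_force: 3.0
```

```bash
python3 d.py s8; python3 - <<'E'
from h import *
a=cv2.imread('pics/s7.png');b=cv2.imread('pics/s8.png');print((cv2.absdiff(a,b).max(2)>40).sum())
T=r.camera('top')[:,:,::-1]
o=np.zeros((600,800,3),np.uint8)
o[:480,:400]=cv2.resize(b[95:215,190:290],None,fx=4,fy=4,interpolation=2)
o[:480,400:]=cv2.resize(T[150:270,215:315],None,fx=4,fy=4,interpolation=2)
cv2.imwrite('pics/c8.png',o)
i=r.camera_info('scene');print(proj(i,[[.544,-.06,.095],[.544,-.06,.14]]))
m=np.zeros(b.shape[:2],np.uint8);m[135:200,205:275]=b.min(2)[135:200,205:275]>215
for c,s in blobs(b,m,6): print(c,s)
E
```

```text
[ 0.5908 -0.0532  0.2246] [ 0.8701  0.516  -1.2658] 12.9333
diff px 1024
184.66666666666666
149.88888888888889
40.888888888888886
5
[[236.54913021 175.56260379]
 [235.98952476 160.68731771]]
[238.02 192.59] [205 180  70  20 518]
```

View pics/c8.png

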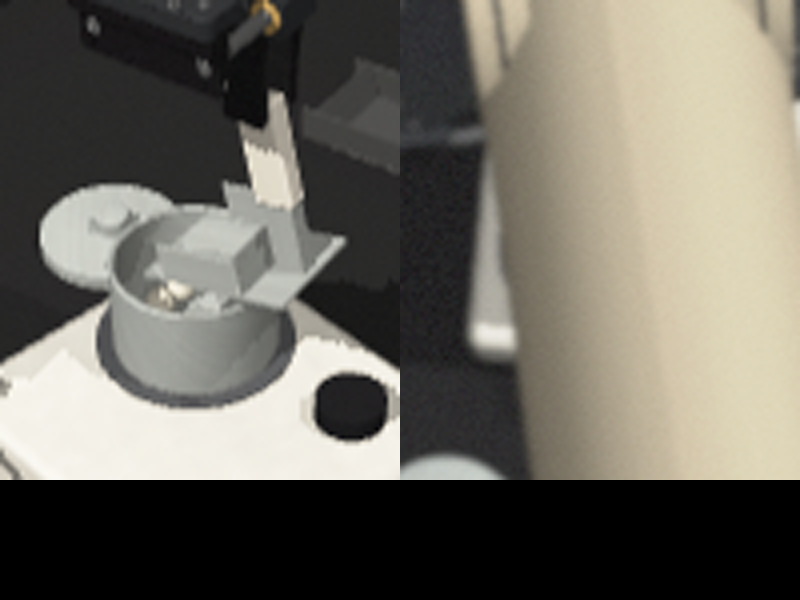

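The scoop hangs nose-down and empty, with the balls in the jar near (175,295). I'll lift it away and set it down on the free bench between the tray and the mill. I'll drag it backward while lowering so it levels itself.

Call:
{"name": "arm_command", "arguments": {
  "moves": [0, 0, 0, 0, 0, 0, 0, 0, 0, 0, -0.5, 0, 0, 0, -1, 0, 0, 0, -1.5, 0, 0, 0, -1.5, 0, 0, 0, -1, 0, 0, 0, -0.5, 0, -0.2, -1, 0, 0, -0.2, -1.5, 0, 0, -0.2, -1.5, 0, 0, -0.2, -1.5, 0, 0],
  "squeeze": 25
}}

```text
time: 14.03
ee_pos: [0.574, 0.0026, 0.284]
eef_rot: [0.997, 0.072, -0.001, -0.0]
ft_force: [-0.7, 0.6, -2.3]
width: 0.0134
grip_force: 25.0
```

Call:
{"name": "arm_command", "arguments": {
  "moves": [-0.2, -1.5, 0, 0, -0.2, -1.5, 0, 0, -0.2, -1.5, 0, 0, -0.3, -1.5, 0, 0, -0.3, -1.5, 0, 0, -0.3, -1.5, 0, 0, -0.3, -1.5, 0, 0, -0.3, -1.5, 0, 0, 0, -0.8, 1, 0, 0, 0, 2, 0, 0, 0, 2, 0, 0, 0, 2, 0]
}}

```text
time: 15.03
ee_pos: [0.5359, 0.1241, 0.2131]
eef_rot: [0.997, 0.071, 0.0, 0.0]
ft_force: [0.9, 0.2, -2.1]
width: 0.0139
grip_force: 25.0
```

Call:
{"name": "arm_command", "arguments": {
  "moves": [0, 0, 2, 0, 0, 0, 2, 0, 0, 0, 2, 0, 0, 0, 2, 0, 0, 0, 1.5, 0, 0, 0, 1, 0, 0, 0, 0.5, 0, 0, 0, 0, 0, 0, 0, 0, 0, 0, 0, 0, 0]
}}

```text
time: 15.87
ee_pos: [0.5367, 0.1242, 0.1056]
eef_rot: [0.997, 0.071, 0.001, -0.0]
ft_force: [0.3, -0.8, -1.8]
width: 0.0136
grip_force: 25.0
```

Call:
{"name": "arm_command", "arguments": {
  "moves": [0, 0, 0.5, 0, 0.3, 0, 0.5, 0, 0.6, 0, 0.4, 0, 0.7, 0, 0.3, 0, 0.7, 0, 0.3, 0, 0.7, 0, 0.3, 0, 0.7, 0, 0.3, 0, 0.7, 0, 0.3, 0, 0.7, 0, 0.3, 0, 0.7, 0, 0.3, 0, 0.7, 0, 0.3, 0, 0.7, 0, 0.3, 0],
  "squeeze": 4
}}

```text
time: 16.87
ee_pos: [0.6081, 0.1342, 0.0633]
eef_rot: [0.997, 0.071, -0.0, 0.0]
ft_force: [0.6, 0.4, -0.9]
width: 0.0141
grip_force: 4.0
```

Call:
{"name": "arm_command", "arguments": {
  "moves": [0.5, 0, 0.2, 0, 0.3, 0, 0.2, 0, 0, 0, 0.1, 0, 0, 0, 0, 0, 0, 0, 0, 0]
}}

```text
time: 17.28
ee_pos: [0.6154, 0.1352, 0.0589]
eef_rot: [0.997, 0.071, 0.0, 0.0]
ft_force: [-0.2, -0.6, 2.2]
width: 0.0143
grip_force: 4.0
```

```bash
python3 - <<'E'
from h import *
np.set_printoptions(precision=1,suppress=True)
s=r.read_state();print(s['ee_pos']*1000,s['ft_force'])
i=r.camera_info('scene');S=r.camera('scene')[:,:,::-1];cv2.imwrite('pics/s9.png',S)
p=np.array(s['ee_pos']);p[2]=0;u=np.array([.99,.142,0]);v=np.array([-.142,.99,0])
f=lambda x,y,z:proj(i,p+u*(x-.033)+v*y+[0,0,z])[0]
for n,q in dict(lip_r=(-.045,-.032,.002),lip_l=(-.045,.032,.002),tail_r=(.046,-.032,.002),gripbot_near=(.033,-.007,.043),griptop=(.033,0,.105)).items(): print(n,f(*q))
x,y=f(0,0,0);x,y=int(x),int(y);x0,y0=x-35,y-45
g=S[y0:y0+80,x0:x0+80].astype(int).min(2);print(x0,y0)
for row in range(0,80,2): print(row+y0,''.join(' .:-=+*#%@'[min(9,k//26)] for k in g[row]))
E
```

```text
[615.4 135.2  58.9] [-0.2 -0.6  2.2]
lip_r [276.9 171.8]
lip_l [289.1 158.6]
tail_r [307.3 185.1]
gripbot_near [309.  165.9]
griptop [312.8 145.3]
262 126
126 ...:::::::::::::-----:..::::.:-::::::::::::::::::::::........::::...............
128 ....::::::::::::::::: .......:.:::::::::::::::::::::::.....:::::...::::.........
130 .......::::::::::::::.   .........:..::::::.::::::::::::..:::......:::::::.:....
132 ...........:::::::::::. .     ...........::--:::::-:::...:-:-.....::::::::......
134 ................::::::..=-:         .........:.:::::....:::.:...::::::::::......
136 ......................   ..              .............:::.....:------:::::......
138 ........................                      ......  :..  .------------::......
140 .............................                            . :----------::::::::..
142 ..................................             ::.         ------------::::::...
144 .......................................        .-:    :.  .:::.:::-:::::::::....
146 .............................................         +*:.::::........::::......
148 ......
[... 1754 characters left out ...]
................=++*
190 %%%%%%%%+.............:##%%%@%#+:  .........................................=++*
192 %%%%%%#:................-**@@@@%%#+:   ....................................:=++*
194 %%%%%#*..................*+*%%%@%%%%#+:   .................................:=+**
196 %%%###+..................+**%%%%%%%%@%%*=.  . .............................-=+**
198 %%%###= ............... :+**%@%%%%%%%%%%%%*-.  ............................-++**
200 %%%%##* ............    =##%%%%%%%%%%%%%%%%%*:     ........................=+*#%
202 %%%%%%#*-... .....     +%%%%%%%%%%%%%%%%%%%%%=.  .    ....................:=*%%%
204 %%%%%%%%%#*+: ...  --#%%%%%%%%%%%%%%%%%%%%#**- .. .     ..................:=%%%%
```

The scoop's outline matches the predicted level stance: lip corner about (277,170), tail about (307,185). I'll release it and retreat.

Call:
{"name": "arm_command", "arguments": {
  "moves": [0, 0, 0, 0, 0, 0, 0, 0, 0, 0, 0, 0, 0, 0, 0, 0, 0, 0, 0, 0, 0, 0, 0, 0, 0, 0, 0, 0, 0, 0, 0, 0],
  "fingers": 60
}}

```text
time: 18.0
ee_pos: [0.6153, 0.1352, 0.0586]
eef_rot: [0.997, 0.071, -0.0, 0.0]
ft_force: [-0.7, 0.4, 0.3]
width: 0.0508
grip_force: 0.0
```

Call:
{"name": "arm_command", "arguments": {
  "moves": [0, 0, -1, 0, 0, 0, -2, 0, 0, 0, -3, 0, 0, 0, -3, 0, 0, 0, -3, 0, 0, 0, -3, 0, 0, 0, -3, 0, 0, 0, -2, 0, 0, 0, 0, 0, 0, 0, 0, 0]
}}

```text
time: 18.83
ee_pos: [0.6157, 0.1357, 0.2604]
eef_rot: [0.997, 0.071, 0.001, -0.0]
ft_force: [-0.3, 0.2, -0.4]
width: 0.0525
grip_force: 0.0
```

```bash
python3 - <<'E'
from h import *
np.set_printoptions(precision=4,suppress=True)
s=r.read_state();print(s['ee_pos'],s['eef_rot'],s['joint_positions'],s['time'])
S=r.camera('scene')[:,:,::-1];A=cv2.imread('pics/s9.png')
d=cv2.absdiff(S,A).max(2)>45
print('scoop base diff',d[158:186,276:300].sum(), 'tail',d[172:186,300:320].sum())
i=r.camera_info('scene');cv2.imwrite('pics/s10.png',S)
m=np.zeros(S.shape[:2],np.uint8);m[130:172,295:330]=S.min(2)[130:172,295:330]>150
for c,st in blobs(S,m,10): print('grip',c,st)
# jar interior
for nm in('scene',):
    q=proj(i,[.544,-.06,.095])[0];x,y=q.astype(int);print(x,y)
    g=S.min(2)[y-25:y+14,x-24:x+25]
    for row in g: print(''.join(' .:-=+*#%@'[min(9,int(k)//26)] for k in row))
# beaker etc. lever bar
m=np.zeros(S.shape[:2],np.uint8);m[180:204,145:174]=S.min(2)[180:204,145:174]>150
for c,st in blobs(S,m,10): print('lever',c)
E
```

```text
[0.6157 0.1357 0.2604] [ 0.9975  0.0713  0.0013 -0.0002] [ 0.2753  0.4194 -0.7939  1.2932  0.2955  1.5439 -1.9086] 18.8333
scoop base diff 0 tail 0
grip [306.13 158.95] [295 142  23  30 380]
236 175
********+--=**++===+++++++++++++++*****#**-......
*******+==**++=====++++++++++++*++******##*-.....
*****++=+**+======++++++++++++++**+*********-....
*****+++**+-======++++++++++++++**********+#*-...
*********+-=======+++++++++++*++++*+******+*#*-..
******##=--=======+++++++++++++++*******++++*#+..
******#+----=======++++++++++++*+****+***++++#*:.
*****##=----=======+++++++++++++*****+***+++++#-.
*****#*---=-=======++++++++++*++******+**+++++#+.
*****#+-----=-=====++++++++++++++*****+**+++++#*.
*****#+-----========++++++++++++++*****+*+++++#*.
****+#+-----========++++++++++++*+*****++*++++%*.
*****#+-----=========+***++++++******+**++++++%+.
*****#*----==========%%%%*++++++***+****+++++*#=.
******#=---========-#@@@%#+===*+++****+*+++++#*-.
++++++#*----========%@@@@%*=--******+**+++++*#=- 
=+++++*#+---======+=%@@@%#*===*********++++*#*--.
:---==+##==-=====+%*#%@%%#+===**********++*#*=-==
.
[... 370 characters left out ...]
*++++++++++++++++=======---:
%%+---+++++***********++++++++++++++++=======---:
%%=---++++*+***********+++++++++++++++=======---:
%%----=+++************+++++++++++++++========---:
%%----=+++*************++++++++++++++========---:
%%----=++++*************+++++++++++++========---:
%%----=++++***********+*+++++++++++++=========--:
%%-----++++*********+**++*+++++++++++========--::
%%+----=+++*************++++++++++++=========--:-
%%*----=++++********+*+*++++++++++++=========-:--
#%#-----++++********+++++++++++++++++========----
%%%=-----+*+*********++++++++++++++++=======-----
%%%*=----=+++*******++++++++++++++++=======------
%%%%#-----=++*******+*++++++++++++++======------=
lever [157.9  193.53]
```

The scoop stands unmoved after release. I'll check the ball count from above the jar on the way to the lever.

Call:
{"name": "arm_command", "arguments": {
  "moves": [-2, 2, 0, 0, -2.9, 3, 0, 0, -2.9, 3, 0, 0, -2.9, 3, 0, 0, -2.9, 3, 0, 0, -2.5, 2.7, 0, 0, -1.2, 1, 0, 0, 0, 0, 0, 0, 0, 0, 0, 0, 0, 0, 0, 0],
  "fingers": 0,
  "squeeze": 20
}}

```text
time: 19.72
ee_pos: [0.4693, -0.0635, 0.2582]
eef_rot: [0.997, 0.072, -0.0, -0.0]
ft_force: [-0.3, 0.3, 0.1]
width: 0.0011
grip_force: 0.0
```

```bash
python3 w.py w5; python3 - <<'E'
from h import *
np.set_printoptions(precision=4,suppress=True)
i=np.load('pics/w5.npy',allow_pickle=True).item();im=cv2.imread('pics/w5.png')
q=proj(i,[[.544,-.06,.095],[.544,-.06,.14]]);print(q)
x,y=q[0].astype(int)
g=im.min(2)[y-36:y+36:2,x-40:x+41]
for row in g: print(''.join(' .:-=+*#%@'[min(9,int(k)//26)] for k in row))
g=cv2.GaussianBlur(im.min(2),(0,0),1);m=np.zeros_like(g);m[y-40:y+40,x-40:x+40]=g[y-40:y+40,x-40:x+40]>215
for c,s in blobs(im,m,10): print(c,s,plane(i,c,.095))
E
```

```text
{'fx': 266.3290073049294, 'fy': 266.3290073049294, 'cx': 254.83879698390143, 'cy': 193.1571502284142, 'origin': array([ 0.5444, -0.0526,  0.4573]), 'attitude': array([-0.1058,  0.0913, -0.6483,  0.7485])} [ 0.4695 -0.0632  0.2582] 19.7667
[[260.2349 117.6517]
 [261.0158 117.8191]]
*********+=-=*####*==========-----------------------------=+*###**#%%%%%%%%%%%%%%
*******+=-+*###*+=========----==================-------------=+*###*#%%%%%%%%%%%%
*****+=-=*##*+=========+++=========================++===--------=*###*#%%%%%%%%%%
****+--+###*========+*****++====================++++++++==--------+####*%%%%%%%%%
**+=-+*##*+======++*********+==================+++++++++====-------=*###*#%%%%%%%
*+=-*##*+======+************++==================++++++++======--===-==*###*%%%%%%
+=-*##*+=====+*****************+=================++++++=========-======+##**%%%%%
=-*##*+=====+******************+========================================+###*%%%%
-*##*+====+**********************+=======================================+####%%%
*##*+====+***********************+========================================+##*#%
[... 1689 characters left out ...]
++===+++==+==-------=*##*+#%%%%%@@
****+=:+*##+===========-========+==--------=-==========+==--------+*##+*#%%%%%%%@
******=--+*##*======---======+========---==============--------=+###**#%%%%%%%%@@
%######*+--+*##*+====-----====+++=+++==============----------+*##*+*#%%%%%%%%%@@@
@%%%%%%%@@%+-=*###*=====--------=============------------==+###*+*#%%%%%%%%%%@@@@
%%%@@@@@@@@%#+--+*###*+==----------------------------==+*###*+*#%%%%%%%%%%%%%@@@@
[294.37  83.43] [283  77  17  23 158] [ 0.5914 -0.0966  0.095 ]
[293.61 149.17] [279 129  21  28 157] [ 0.5099 -0.1107  0.095 ]
[245.43 134.43] [243 131   6   8  37] [ 0.5199 -0.0437  0.095 ]
[225.43 150.93] [220 148  13   7  61] [ 0.4944 -0.0198  0.095 ]
```

```bash
python3 - <<'E'
from h import *
im=cv2.imread('pics/w5.png').astype(int);x,y=260,117
g=cv2.GaussianBlur((im[:,:,2]-im[:,:,0]).astype(np.float32),(0,0),.8)
for row in g[y-10:y+36,x-40:x+41]: print(''.join(' .:-=+*#%@'[int(np.clip((k+10)//4,0,9))] for k in row))
E
```

```text
.......     ......     .......    .............................::...::::::::...:
 .......         ..      ....      ..................................::::::::...:
 ........                ...       ...............................:::::::::::...:
 ........                          .............................:::::::::::::...:
 ...........    .                  .............................:::::::::::::...:
 ...... ....    .                  ................................::::::::::...:
 ......  ...                       ................................::::::::::...:
.......                            ...............................:::::::::::...:
.......                            ................................::::::::::...:
........                          .................................::::::::::...:
.......  ...    ...               ..................................::::::::::..:
.......  ...     ..                .................................::::::::::..:
.......  ..                        .................................:::::::::...:
...........   .                   .
[... 1970 characters left out ...]
.............................   .:----------
-------:..   ....................................................   .:-----==----
--------:..   ..................................................   .:------=-----
----==---:...  ...............................................   ..:-------------
----------:..    ............................................   ..:--------------
-----------:.      ........................................    ..:---------------
------------:.      .....................................     .::--------=-------
-------------:...     ..................................    ..:------------------
--------------::...     ..............................    ...:-------------------
```

```bash
python3 - <<'E'
from h import *
np.set_printoptions(precision=4,suppress=True)
im=cv2.imread('pics/w5.png').astype(int);x,y=260,117
g=cv2.GaussianBlur((im[:,:,2]-im[:,:,0]).astype(np.float32),(0,0),.8)
for row in g[y-46:y-10,x-40:x+41:]: print(''.join(' .:-=+*#%@'[int(np.clip((k+10)//4,0,9))] for k in row))
# any round bright small blobs elsewhere: scene and wrist
for nm,f in(('scene','s10'),('wrist','w5')):
    A=cv2.imread(f'pics/{f}.png');gg=A.min(2)
    n=blobs(A,gg>150,15,200)
    i=r.camera_info('scene') if nm=='scene' else np.load('pics/w5.npy',allow_pickle=True).item()
    for c,s in n:
        if .5<s[2]/s[3]<2: print(nm,c,s,plane(i,c,.009))
E
```

```text
----------------------------:::.............::::---------------------------------
-------------------------:::.....         ........::-----------------------------
----------------------::....                  ......::---------------------------
--------------------::..             ......  ..........::------------------------
-------------------:..          ..................... ...::----------------------
-----------------::..      ...........:::.:::........   ...:---------------------
---------------::..      ..........:::::::::::::::...... ...::-------------------
-------------::...     ..........::::::::::::::::::::.........::-----------------
------------::...    ...........:::::::::::::::::::::::........::----------------
-----------:....  ............:::::::::::::::::::::::::::........:---------------
----------:...   ............:::::::::::::::::::::::::::::........:--------------
---------:..    .............::..........:::::::::::::::::::.......:-------------
--------:..    ................................::::::::::::::.......:------------
-------:..    ....................
[... 1492 characters left out ...]
............::..:::::::::....:-
  ............ .............. .................................:..::::::::::...:-
 ...............................................................::::::::::::...:-
 ................. .............................................:::.::::::::...:-
 ........    ...................  .............................:::..::::::::....-
scene [242.06   6.24] [229   0  22  26 180] [-0.2854  0.846   0.009 ]
scene [77.8 16.3] [74  9  8 15 20] [-0.7437  0.2822  0.009 ]
scene [190.88 216.62] [180 202  26  31 195] [ 0.4963 -0.1688  0.009 ]
scene [163.91 214.48] [159 209  11  10  23] [ 0.4439 -0.2068  0.009 ]
wrist [256.81 134.21] [253 130   9   9  62] [ 0.5171 -0.0601  0.009 ]
```

The third ball shows as a shaded round blob at the far side, so all three are in the jar. Next, the lever.

Call:
{"name": "arm_command", "arguments": {
  "moves": [-0.2, 2.4, 0, 0, -0.2, 3.4, 0, 0, -0.2, 3.4, 0, 0, -0.2, 3.4, 0, 0, -0.2, 3, 0, 0, 0, 1.7, 0, 0, 0, 0, 2, 0, 0, 0, 3, 0, 0, 0, 2.5, 0, 0, 0, 1, 0, 0, 0, 0, 0, 0, 0, 0, 0]
}}

```text
time: 20.77
ee_pos: [0.4847, -0.2362, 0.1743]
eef_rot: [0.997, 0.072, 0.0, -0.0]
ft_force: [0.1, -0.3, -0.2]
width: 0.0005
grip_force: 0.0
```

```bash
python3 w.py w6; python3 - <<'E'
from h import *
np.set_printoptions(precision=4,suppress=True)
i=np.load('pics/w6.npy',allow_pickle=True).item();im=cv2.imread('pics/w6.png')
print('bar proj',proj(i,[[.4855,-.2355,.132],[.483,-.2655,.132],[.488,-.2055,.132]]))
S=r.camera('scene')[:,:,::-1];cv2.imwrite('pics/s11.png',S);k=r.camera_info('scene')
m=np.zeros(S.shape[:2],np.uint8);m[175:210,140:180]=S.min(2)[175:210,140:180]>150
for c,s in blobs(S,m,10): print(c,s)
p=r.read_state()['ee_pos'];print(p,proj(k,[p,[.4855,-.2355,.132]]))
g=S[165:210:2,140:190].min(2)
for row in g: print(''.join(' .:-=+*#%@'[min(9,int(k)//26)] for k in row))
E
```

```text
{'fx': 266.3290073049294, 'fy': 266.3290073049294, 'cx': 254.83879698390143, 'cy': 193.1571502284142, 'origin': array([ 0.5596, -0.2252,  0.3734]), 'attitude': array([-0.1055,  0.091 , -0.6481,  0.7487])} [ 0.4851 -0.2366  0.1751] 20.8167
bar proj [[254.1963 198.7499]
 [284.8833 205.5186]
 [223.0481 191.8794]]
[155.7  195.49] [140 183  35  27 372]
[ 0.4852 -0.2368  0.1754] [[152.8071 177.693 ]
 [156.9738 192.7081]]
.......      .....................................
............ .....................................
..................................................
..................................................
..................................................
..................................................
..................................................
..................................................
..................................................
..........................:-*=:...................
=.  ...................-*#@@@@%+:.................
++=:   ............:-#@@@@@@@%%*-.............-+*%
+++++++. .......-*#@@@@@@%%%#*+=...........-+#%%##
+**#####*=...-#@@@@@@@%%##*+=-:.........-*%%@##+**
****########@@@@@@%%%##*=-:...........:#@@#*++++++
******#%@@@@@@@%%##**%%#+:............-%#++++***+#
#######@@@@@%%#**+-:-#%%%*=............#==++++%%@@
#######%%%%%*+==:  ...+%%%#+:..........*====+#@@@@
#######*=*++=---. .....-#%%%*=.........-======#@@@
#%##*+=+++++++=--.  .....+%%%#+:........*======*%@
***+==-=+++++++++=-:. ....-#%%%#=:......=*==***=**
-+++==-..-++++++++++=-:.  ..+%%%#*:.....:#*=*##*==
..:=:......-=+++++++++==:.   :#%%%#=.....########*
```

Call:
{"name": "arm_command", "arguments": {
  "moves": [0, 0, 1.5, 0, 0, 0, 1.5, 0, -0.1, 0, 0.8, 0, -0.3, 0, 0.8, 0, -0.3, 0, 0.8, 0, -0.2, 0, 0.8, 0, -0.15, 0, 0.8, 0, -0.15, 0, 0.8, 0, -0.1, 0, 0.7, 0, 0, 0, 0.4, 0, 0, 0, 0, 0, 0, 0, 0, 0]
}}

```text
time: 21.87
ee_pos: [0.4669, -0.2385, 0.0832]
eef_rot: [0.997, 0.071, -0.004, -0.001]
ft_force: [-16.7, 4.8, 10.4]
width: 0.0008
grip_force: 9.1
```

```bash
cat > lv.py <<'E'
from h import *
np.set_printoptions(precision=4,suppress=True)
s=r.read_state();print(s['ee_pos'],s['ft_force'],s['time'])
S=r.camera('scene')[:,:,::-1];k=r.camera_info('scene')
c=np.array([.4725,-.2345,.075]);v=np.array([.087,.996,0])
print('expected bar ends/centre if level',proj(k,[c-v*.03,c,c+v*.03]),'hinge',proj(k,[[.6028,-.2455,.075]]))
g=S[185:235:1,135:200].min(2)
for n,row in enumerate(g): print(185+n,''.join(' .:-=+*#%@'[min(9,int(k)//26)] for k in row))
E
python3 lv.py
```

```text
[ 0.4669 -0.2385  0.0832] [-16.7106   4.7528  10.3586] 21.8667
expected bar ends/centre if level [[145.9984 215.0642]
 [157.805  207.9957]
 [169.2302 201.1556]] hinge [[194.4833 242.9793]]
185 ::::==.                ................................:=++******
186 :::==+=.               ..............................:-=+********
187 :--===+-:          .   ........:---................:-=++*********
188 -=======-.             ......:==+++=..............:=++*+++*******
189 =========:         .   ....:-=*****+:...........:-=++**++********
190 ========+=          .   ..:=+*******=.........:-=++++***+********
191 ======++*+          .   :=+*********=........:=++*+++************
192 =====+****:          ..-=**********+-.......:=+*++++++**********+
193 ===++*****+-.        :=+*********++=:.......=++++++++++***+***++#
194 ==+********+=:     :=+*********+++-:.......:+++++**+++++++*+++#%@
195 ++***********+=:   =**********++=-:........:++++++***+++++*++#%@@
196 ***************=--=+*******+++=-:..........:==++++****++++**%%@@@
197 ***************+++*******+++=-:.............===+++++***++***#@@@@
1
[... 1888 characters left out ...]

225 .............................................+#%%#*=.......-+###*
226 .............................................:+%%%#*-.......:+###
227 ..............................................:*%%%#*:.......:+##
228 ...............................................:*%%%#+:.......:**
229 ................................................=#%%%#+:.......:+
230 .................................................+#%%%#=.......=*
231 ..................................................+#%%#*=......=+
232 ..................................................:+%%%#*-.....-+
233 ...................................................:*%%%#*:....:=
234 ....................................................-*%%%#+:...:=
```

The fingers slid off the robot side of the bar: there is a large horizontal force and the bar is still high. I'll back off and remeasure the bar in the earlier wrist picture.

Call:
{"name": "arm_command", "arguments": {
  "moves": [-0.5, 0, 0, 0, -0.5, 0, 0, 0, -0.5, 0, -0.5, 0, 0, 0, -2, 0, 0, 0, -3, 0, 0, 0, -3, 0, 0, 0, -1.5, 0, 0, 0, 0, 0, 0, 0, 0, 0]
}}

```text
time: 22.67
ee_pos: [0.4566, -0.2413, 0.1853]
eef_rot: [0.997, 0.071, 0.001, 0.001]
ft_force: [-0.7, 0.1, -1.3]
width: 0.0004
grip_force: 0.0
```

```bash
python3 - <<'E'
from h import *
np.set_printoptions(precision=4,suppress=True)
s=r.read_state();print(s['ee_pos'],s['ft_force'],s['time'])
i=np.load('pics/w6.npy',allow_pickle=True).item();im=cv2.imread('pics/w6.png')
print('w6');g=im[150:270:3,180:330:2].min(2)
for n,row in enumerate(g): print(150+3*n,''.join(' .:-=+*#%@'[min(9,int(k)//26)] for k in row))
S=r.camera('scene')[:,:,::-1]
m=np.zeros(S.shape[:2],np.uint8);m[175:210,148:172]=S.min(2)[175:210,148:172]>185
for c,st in blobs(S,m,10): print(c,st)
E
```

```text
[ 0.4566 -0.2413  0.1853] [-0.7149  0.0551 -1.3257] 22.6667
w6
150 %@@@@@@@@@@@%%%%%++*:.................:=*##*...............................
153 %@%%%@@@@@@@@%%%#=*+..................-+*##=...............................
156 @%%%%@@@@@@@@%%%*=*=..................=+###-...............................
159 @@@@@@%%%%@@@%%%=+*-..................=*##*................................
162 @@@@@@%%@@@@@%%*-**..................-+*##+................................
165 @@%%@#%%%%@@@%%+=*+..................=+###-................................
168 @%#*********%%*--+-..................=*###.................................
171 @***********++=--*:.................-+*##+.................................
174 %%**********+==-=+..................-+###-.................................
177 %%%#*******++=--=...................=*###..................................
180 %%%%%%%%%**++=-=....    ...........-+*##+..................................
183 ###%%%%%%%@%%%+.....  .-+++=--:....-+###=..................................
186 ...:+**###%%%+...... -+##%%%##**+=-=*###:................................
[... 1500 characters left out ...]
 . . .   . . .        
246            .                  ::            ..       .  .      .  . . ..   
249                              .::            .:       .   ..   .            
252 ..............................-:.............:.............................
255 ..............................-:::::::::::::::.............................
258 ..............................------::::::::::.............................
261 .............................:-------:::::::::.............................
264 .............................:---=--=-::::::::.............................
267 .............................:--======::::::::.............................
[160.34 194.28] [148 184  24  26 209]
```

Call:
{"name": "arm_command", "arguments": {
  "moves": [1.8, -0.1, 0, 0, 1.9, -0.1, 0, 0, 0, 0, 1.5, 0, 0, 0, 1.5, 0, 0, 0, 1.2, 0, 0, 0, 0.5, 0, 0, 0, 0.5, 0, 0, 0, 0, 0]
}}

```text
time: 23.38
ee_pos: [0.492, -0.2337, 0.1316]
eef_rot: [0.997, 0.071, -0.001, -0.0]
ft_force: [-0.4, 0.3, 0.5]
width: 0.0005
grip_force: 0.0
```

Call:
{"name": "arm_command", "arguments": {
  "moves": [-0.2, 0, 0.5, 0, -0.3, 0, 0.6, 0, -0.2, 0, 0.6, 0, 0, 0, 0, 0]
}}

```text
time: 23.72
ee_pos: [0.4845, -0.2349, 0.1144]
eef_rot: [0.997, 0.071, -0.001, -0.0]
ft_force: [-0.5, -0.1, -0.1]
width: 0.0006
grip_force: 0.0
```

```bash
python3 w.py w7; python3 - <<'E'
from h import *
np.set_printoptions(precision=4,suppress=True)
i=np.load('pics/w7.npy',allow_pickle=True).item();im=cv2.imread('pics/w7.png')
print(proj(i,[[.4875,-.234,.132],r.read_state()['ee_pos']]))
g=im[130:270:3,150:350:2].min(2)
for n,row in enumerate(g): print(130+3*n,''.join(' .:-=+*#%@'[min(9,int(k)//20)] for k in row))
S=r.camera('scene')[:,:,::-1];cv2.imwrite('pics/s12.png',S)
print(proj(r.camera_info('scene'),[r.read_state()['ee_pos']]))
for n,row in enumerate(S[165:222:1,135:200].min(2)): print(165+n,''.join(' .:-=+*#%@'[min(9,int(k)//26)] for k in row))
E
```

```text
{'fx': 266.3290073049294, 'fy': 266.3290073049294, 'cx': 254.83879698390143, 'cy': 193.1571502284142, 'origin': array([ 0.5598, -0.2241,  0.3135]), 'attitude': array([-0.106 ,  0.0917, -0.6487,  0.748 ])} [ 0.485  -0.2348  0.1151] 23.7667
[[254.1854 220.1574]
 [254.8248 215.2338]]
130 @@@@@@@@@@@@@@@@@@@@@@@@@@@@@@%%=%*::::::::::::::::::::::-+#%@@%-::::::::::.........................
133 %@@@%%%%@@@@@@@@@@@@@@@@@@@@@@%*#%+::::::::::::::::::::::=*#@@@%:...................................
136 %%%%%%%%%%%%%%%%%%%@@@@@@@@@@@%*#%-::::::::::::::::::::::=*%@@@*....................................
139 %%%%%%%%%%%%%%%%%%%%%%%%%##*@@%=%#::::::::::::::::::::..:+#%@@@=....................................
142 %%%%%%%%%%%%%%%%%%%%%%%%%##*@%*#%+::::::::::::.:........=*#@@@@:....................................
145 %%%%%%%%%%%%%%%%%%%%%%%%##**@%=%%=:.....................=*%@@@#.....................................
148 %%%%%%%%%%%%%%%%%%%%%%%%##@@@#+%%:.....................:+#%@@@+.....................................
151 %%%%%%%%%%%%%%%%%%%%%%%%##*+@*#%*......................-+#@@@@:................
[... 7428 characters left out ...]

212 ...................:-++++++=+++=-:. :*%%%#+:..:#########*==*##%%@
213 .....................-=+++++++++==:. :#%%%#=...*#########*==####%
214 ......................-=+++++*+++==-. +#%%#*-..-*#########==*####
215 .......................:=++++*+++++=-..+%%%#*:..-+########*==*###
216 ........................:-++++++++++=:.:*%%%#+:..:+########*==*##
217 ..........................-=+++++*+=--: :#%%%#=...:+########*==##
218 ...........................-=++++*+---:  +#%%#*-...:**#######==*#
219 ............................:=++++--::.  .+%%%#*:....=*######*==*
220 .............................:-=+=--::....:*%%%#+:....=#######*==
221 ...............................-=--::......:#%%%#=.....+*######*=
```

Call:
{"name": "arm_command", "arguments": {
  "moves": [-0.3, 0, -1.5, 0, 0, 0, -2, 0, 0.8, 0, -0.5, 0, 1.0, 0, 0, 0, 0.7, 0, 0, 0, 0, 0, 0.5, 0, 0, 0, 0.5, 0, 0, 0, 0.5, 0, 0, 0, 0, 0]
}}

```text
time: 24.57
ee_pos: [0.5062, -0.2314, 0.1385]
eef_rot: [0.997, 0.071, -0.001, -0.001]
ft_force: [-0.5, 0.7, 0.5]
width: 0.0001
grip_force: 0.0
```

Call:
{"name": "arm_command", "arguments": {
  "moves": [0, 0, 0.4, 0, 0, 0, 0.4, 0, 0, 0, 0, 0]
}}

```text
time: 24.82
ee_pos: [0.5069, -0.2316, 0.1318]
eef_rot: [0.997, 0.071, -0.0, -0.0]
ft_force: [-0.2, -0.2, -0.1]
width: 0.0005
grip_force: 0.0
```

Call:
{"name": "arm_command", "arguments": {
  "moves": [0, 0, 0.4, 0, 0, 0, 0.4, 0, 0, 0, 0, 0]
}}

```text
time: 25.07
ee_pos: [0.5071, -0.2315, 0.1238]
eef_rot: [0.997, 0.071, -0.0, -0.0]
ft_force: [-0.5, -0.5, -0.2]
width: 0.0006
grip_force: 0.0
```

```bash
python3 w.py w8|tail -1; python3 - <<'E'
from h import *
np.set_printoptions(precision=4,suppress=True)
i=np.load('pics/w8.npy',allow_pickle=True).item();im=cv2.imread('pics/w8.png')
p=r.read_state()['ee_pos']
print(proj(i,[[.489,-.234,.132],p]))
g=im[180:275:2,190:330].max(2)
for n,row in enumerate(g): print(180+2*n,''.join(' .:-=+*#%@'[min(9,int(k)//20)] for k in row))
S=r.camera('scene')[:,:,::-1]
print('scene');
for n,row in enumerate(S[165:215:1,135:200].min(2)): print(165+n,''.join(' .:-=+*#%@'[min(9,int(k)//26)] for k in row))
E
```

```text
{'fx': 266.3290073049294, 'fy': 266.3290073049294, 'cx': 254.83879698390143, 'cy': 193.1571502284142, 'origin': array([ 0.5822, -0.2207,  0.3229]), 'attitude': array([-0.1058,  0.0914, -0.6486,  0.7482])} [ 0.5072 -0.2316  0.1242] 25.1167
[[254.6172 240.9438]
 [254.8238 215.5465]]
180 %%%%%%%%%%%#@@@@@@@*+#%%#=...........................................-+*#%%@@@@@@#=.........................................................
182 %%%%%%%%%%##@@@@@@*=#%%%+:...........................................=+*#%@@@@@@@*:.........................................................
184 %%%%%%%%%%##@@@@@@*=#%%#=...........................................:=+*#%@@@@@@@+..........................................................
186 %%%%%%%%%###@@@@@%*#%%%*-...........................................-+*#%@@@@@@@#-..........................................................
188 %%%%%%%%%##@@@@@#==#%%%+:..........................................:=+*#%@@@@@@@+:..........................................................
190 %%%%%%%%%##@@@@@*=#%%%#=...........................................-+*#%@@@@@@@%=........
[... 8947 characters left out ...]

205 ..:=+***=---==++++=+++=-:. ....-#%%%#=:......+*==***=**%@@@@@%*++
206 ...:=+*+=---:-++++=++++==-.. ...+#%%#*-......-#===##===%%@@@@@%*%
207 ....:-++=--:..-=+++++++++=-..  ..+%%%#+:.....:#*=*##*==*#%%@@@@%@
208 ......-=+--....-=++++*++++=-:.   :*%%%#+:.....##*####*==##%%@@@@@
209 .......:=:......-=+++++++++==:.   :#%%%#=.....########*=*##%%@@@@
210 .................:=+++++++++==-.   +#%%#*-....*########==*##%%@@@
211 ..................:-+++++*++++=-:. .+%%%#*:...=########*==*##%%@@
212 ...................:-++++++=+++=-:. :*%%%#+:..:#########*==*##%%@
213 ....................:-=+++++++++=-:. :#%%%#=...*#########*==####%
214 ......................-=+++++++++==-. +#%%#*-..-*#########==*####
```

```bash
python3 - <<'E'
from h import *
np.set_printoptions(precision=1,suppress=True)
k=r.camera_info('scene')
print('now tcp',proj(k,[[.507,-.2316,.124+d] for d in(0,.01,.02,.03)]))
print('s12 tcp',proj(k,[[.485,-.2349,.115+d] for d in(0,.01,.02,.03)]))
h=np.array([.4875+.117*.996,-.234-.117*.087,.075])
for f in(.45,.35,.2,0):
    c=h+.13*np.array([-np.cos(f)*.996,np.cos(f)*.087,np.sin(f)]);v=np.array([.087,.996,0])*.03
    i7=np.load('pics/w7.npy',allow_pickle=True).item()
    print(f,c*1000,'scene',proj(k,[c-v,c,c+v]).ravel(),'w7',proj(i7,[c-v,c,c+v]).ravel())
S=r.camera('scene')[:,:,::-1];cv2.imwrite('pics/s13.png',S)
for n,row in enumerate(S[178:206:1,140:180].min(2)): print(178+n,''.join(' .,:-~=+*oO#%&@'[min(14,int(k)//6)] for k in row))
E
```

```text
now tcp [[165.7 199.4]
 [165.  196. ]
 [164.3 192.6]
 [163.5 189.1]]
s12 tcp [[158.4 198.1]
 [157.6 194.8]
 [156.8 191.4]
 [156.  188. ]]
0.45 [ 487.4 -234.   131.5] scene [145.7 200.1 158.2 192.9 170.2 186. ] w7 [293.7 228.6 254.2 220.  213.9 211.2]
0.35 [ 482.4 -233.6  119.6] scene [145.4 202.8 157.7 195.7 169.6 188.8] w7 [289.8 228.2 252.7 220.1 215.  211.9]
0.2 [ 477.1 -233.1  100.8] scene [145.7 207.6 157.8 200.5 169.4 193.6] w7 [285.5 224.9 251.5 217.5 217.  210. ]
0 [ 474.6 -232.9   75. ] scene [147.2 215.1 159.  208.  170.4 201.2] w7 [281.8 216.8 251.2 210.1 220.2 203.3]
178 =+o#%%%#o*====~,,,,,,,,,-:-:,,=+++===+++
179 +O%%%%#*++++=+=:,,,,,,,,:---,,~===+=++++
180 O%%%#O*+=======-,,,.,,,,::--:,~++=+=+=++
181 %%%#O*+++=+====~,,,,,,,,:---:,-===+++++=
182 %%#o*===========,,,,,,,,,:--:,,+=+==++=+
183 O#*+====+===+++=:,.,,,,,,:---,:=+++=+=++
184 =*~~========+=++-,,,,,.,,:---,,+++=+++++
185 -=--~===+==++==+~,,,,,,,,:---::@O+++++++
186 :@=--~~+===+=====-:,,,,,,,---@@@&+++++++
187 :@@#-:-~===++=+++=~*~,,,,,-*%@@@@+++=++=
188 :%@@@==-~====++===O@@%~,,,-@@@@@&+=++=+=
189 ,*@@@@@*-~~+++=+&@@@@@@#,,@@@@@@++++++=+
190 =:@@@@@@&-:+~+&@@@@@@@@@@@@@@@@o+++++=++
191 O-@@@@@@@@=~=@@@@@@@@@@@@@@@@@o+++++++=+
192 *#@@@@@@@@@@@@@@@@@@@@@@@@@@o++=+++++++@
193 @@@@@@@@@@@@@@@@@@@@@@@@@@O++++++==+++O@
194 @@@@@@@@@@@@@@@@@@@@@@@@@o=+++=+=++=++@@
195 @@@@@@@@@@@@@@@@@@@@@@@@@O++++=+++++++@@
196 @@@@@@@@@@@@@@@@@@@@@@@@@@o+++++=+=++=%@
197 @@@@@@@@@@@@@@@@@@@O&@@@@@@*+++++++=++*@
198 @@@@@@@@@@@@@@@@@&+--@@@@@@@=+++=++++++@
199 @@@@@@@@@@@@@@@@o--==+@@@@@@O+++++=++++@
200 @@@@@@@@@@@@@@@@+:~+++%@@@@@@o+++++++++@
201 @@@@@@@@@@@@@@&#~-++==+&@@@@@@*++++=+++@
202 @@@@@@@@@@@@@@@o--~~+==+@@@@@@@=++++++=O
203 @@@@@@@@@@@@@@@&O~:-~=+++@@@@@@O++===+==
204 @@@@@@@@@@@@@@@@@@*~-~=++#@@@@@@o++++===
205 @@@@@@@@@@@@@@@@@@@%~-~~++&@@@@@@*+=====
```

In the scene image the shut fingertips end near (163,189), which means the real tips are about 28 mm higher than the reported TCP. That explains both misses: no contact yet here, and I moved in −x too early on the first try. I'll redo the press on that basis.

Call:
{"name": "arm_command", "arguments": {
  "moves": [-0.8, 0, 0, 0, -0.9, 0, 0, 0, 0, 0, 0.5, 0, 0, 0, 0.5, 0, 0, 0, 0.4, 0, 0, 0, 0, 0]
}}

```text
time: 25.72
ee_pos: [0.4901, -0.2338, 0.1095]
eef_rot: [0.997, 0.071, -0.001, -0.0]
ft_force: [0.1, 0.2, -0.9]
width: 0.0003
grip_force: 0.0
```

Call:
{"name": "arm_command", "arguments": {
  "moves": [-0.1, 0, 0.3, 0, -0.1, 0, 0.3, 0, 0, 0, 0, 0]
}}

```text
time: 25.97
ee_pos: [0.4883, -0.2342, 0.104]
eef_rot: [0.997, 0.071, -0.0, -0.0]
ft_force: [0.2, -0.9, 0.1]
width: 0.0005
grip_force: 0.0
```

Call:
{"name": "arm_command", "arguments": {
  "moves": [0, 0, 0.3, 0, 0, 0, 0.2, 0, 0, 0, 0, 0]
}}

```text
time: 26.22
ee_pos: [0.4883, -0.2344, 0.0995]
eef_rot: [0.997, 0.071, -0.0, 0.0]
ft_force: [-3.3, -0.6, 4.6]
width: 0.0008
grip_force: 2.5
```

Call:
{"name": "arm_command", "arguments": {
  "moves": [0, 0, 0.3, 0, 0, 0, 0.2, 0, 0, 0, 0, 0]
}}

```text
time: 26.47
ee_pos: [0.4883, -0.2345, 0.0946]
eef_rot: [0.997, 0.071, -0.0, 0.0]
ft_force: [-2.7, 0.4, 5.4]
width: 0.0005
grip_force: 2.7
```

```bash
cat > pv.py <<'E'
from h import *
np.set_printoptions(precision=4,suppress=True)
s=r.read_state();print(s['ee_pos'],s['ft_force'],s['time'],s['width'])
k=r.camera_info('scene');print(proj(k,[s['ee_pos']]))
S=r.camera('scene')[:,:,::-1]
for n,row in enumerate(S[170:228:1,138:186].min(2)): print(170+n,''.join(' .,:-~=+*oO#%&@'[min(14,int(k)//(7 if k<70 else 18))] for k in row))
E
python3 pv.py
```

```text
[ 0.4883 -0.2345  0.0946] [-2.6619  0.3542  5.3914] 26.4667 0.0004937681104826644
[[161.0318 205.4489]]
170 ++=~----~==++=~==+++++=~---~~-:--~=~=~=~~==~~~==
171 +=~-----*+++=~~++++++=~----~~~~-~~~=~==~=~~~====
172 =------~*~=~~==+++++=------~~=~~~~~~~==~~===~~~~
173 -----~~==---=++++++~~-------~~~==~~===~~======~~
174 ----~====~-~*+++++~---------~=~~=~~====~==~~~==~
175 ---:~=====*+o~++=~---------~~=~~~~~~~~==~~~~===~
176 --~-:~~===o+o=-+~--------::~~~~=~===~==~==~=~==~
177 ~~~~-::~=~*-~~~o~-------:,:~=~~=~=~=~~~~==~~==~=
178 ~~~=~~-:~*~=~~--=------:,,:~~=~~~~~=~~~====~=~=~
179 ~~~=~=~~+-=~~-*~=----::,,.:~~~===~==~=~=~~===~==
180 ~~~~=~=*--~-:++~=----:,,,,,~=~~~==~~~=~~====~===
181 ~-~~=+o---o*=-~o=~-:::,,,.,===~=~=~~~~=~~=~~====
182 -:-~*o---o+~,,,:-~::::::,.,=~~~~~~~=========~===
183 +:-*----o+~,,,,,,-,,,:::,,:=~==~=~==~==~==~=====
184 =+*---:o+~~~,...,,,,,:::,,:~~~~=~=~=======~~~===
185 =o---:o+~=~=:,.,..,,,::::,,~o==~+~~======~==~===
186 ----o*=--~~=-,,.,,,,,::::,,-+***=o=~~==========~
187 ---o--:::-~~~.,..,,,,::::,,~oooo*=======~=~====~
188 -:o-=~-~~:-~~,....,,,,::::,~ooooo+==~=
[... 1377 characters left out ...]
%#o~~~~-*OO
215 ~~~~~~~~=~~~=====~~~o~++******++=-o*#%%#*-~~~-*O
216 ~~~~~~==~=~~~~==~=~~~*~++****+**+~-o*%%%O+*~~~o*
217 ~~~~~~~==~~~~~=~===~~~=~++***+**=~-+o#%%#O++~~~*
218 ~~~~~~~~~~~~~~~==~=~~~~~~=+****+~--*:*#%%#o==~~~
219 ~~~~~~~~~~~~~~~~=~====~~~:~++**~---=,-*#%%#o~~~~
220 ~~~~~~~~~~~~~~~========~~~+~++=---o---o*#%%#*o~~
221 ~~~~~~~~~~~~~~==~==~~===~~~=~=~--*=~=~~-o%%%O+*~
222 ~~~~~~~~~~~~~~~======~====~~~o-o*~~===~~~O%%#O++
223 ~~~~~~~~~~~=~~==~~=~~~~=~=~~~~===~=~====~+#%%#o=
224 ~~~~~~~~~=~==~==~=~==~=~=~=~=~~======~==~=*#%%#o
225 ~~~~~~~~~=====~==~~==~~=~==~=~===~~===~==~o*#%%#
226 ~~~~~~~~~~=====~==========~===~=========~~~-o%%%
227 ~~~~~~~~~~~====~~=====~=~===~======~~=~~====~#%%
```

Contact is found at TCP z of about 0.10, with the lever starting to move at 5 N. I'll follow the arc down and watch the force.

Call:
{"name": "arm_command", "arguments": {
  "moves": [-0.2, 0, 0.6, 0, -0.2, 0, 0.6, 0, -0.15, 0, 0.6, 0, -0.1, 0, 0.6, 0, 0, 0, 0, 0]
}}

```text
time: 26.93
ee_pos: [0.4819, -0.2348, 0.07]
eef_rot: [0.997, 0.071, -0.0, -0.0]
ft_force: [-3.0, 2.2, 4.7]
width: 0.0006
grip_force: 3.0
```

```bash
python3 pv.py
```

```text
[ 0.4819 -0.2348  0.07  ] [-2.9712  2.2351  4.7292] 26.9333 0.0005656865724379223
[[160.7796 211.7442]]
170 =========++++=~----~=+=---~==+++=-------~~~====~
171 =======+++++=-----==+=-:~==++++=--------~~=~=~=~
172 ======+++++=----~++++~:-=+*-+=~---------~~=~==~~
173 ++++=+++++=----~=+*+~-~-+-~~-=--:-----~~=~~=====
174 ++++++++=~----~++++~~=+=+~~~~*-------~~~~=~~~===
175 +++++++=-----=+*+=~==+++**----------~~=~===~==~=
176 =+++++=----~~+++=-=++++++~**+o-----~=~===~~=~===
177 +++++=----~=+++=-~++++++~-====----~~~~=~~=~=~=~~
178 +++=~----~=+++~~=+++++=~---~~---~~=~~==~~~=~====
179 ++=-----+=++=~==++*++=~----~~~-~~~~=~=~=~====~=~
180 +=-----~*===~=+++*++=------~~=~==~=~~=~~~=~===~=
181 ~-----~==~~-~++++++=~------~=~==~~==~~=~==~~===~
182 -----~====-~~++++=~--------~~==~======~~==~===~~
183 ---:-=====~+--++=~---------~==~~===~==~===~~~===
184 -*-::-~~===+~~-=~-------::-~~=~~=~===~=~=======~
185 *~~-::::~=+-~~~*-------:,,-~~=~~=~===~=~=~===~~=
186 ~==~~:::-*~~~---=-----:,,,-~=~=====~~~~========~
187 ===+~*:-+-~~~-o~=----::,..:~~==========~=~===~~=
188 ==+==~o*:----+*-=----::,.,:~==~=====~=
[... 1377 characters left out ...]
o~~~~~~*~O*
215 ~~~~~~~~~~~==~===~~~:~++******+++o+++**~~~~~~**O
216 ~~~~~~~~~~===~=~~~~~~o~++****+***OoOOO++~~~~~~**
217 ~~~~~~~~~=~~~~~~~~=~~~=~++***+**==O%%#O+*~~~~~~*
218 ~~~~~~~~~~~~~~~~~~~==~~~~=+****+~-+#%%#O++~~~~~~
219 ~~~~~~~~~~~~~~~~~~~~==~~~:~++**~---+#%%#O++~~~~~
220 ~~~~~~~~~~~~~~~~~~~====~~~*~++=---o=*#%%#O=+~~~~
221 ~~~~~~~~~~~~~~~~~===~=~=~~~=~=~--*=~o*#%%#o==~~~
222 ~~~~~~~~~~~~~~~~~==~==~===~~~o-o*~~~~o*#%%#o==~~
223 ~~~~~~~~~~~~~~==~~=====~=~=~~~===~====-*#%%#o~=~
224 ~~~~~~~~~~~~~====~~~==~~===~~~=~~=====~-*#%%#o~~
225 ~~~~~~~~~~~~~====~=~=~===~~====~========-O#%%#*-
226 ~~~~~~~~~~~~~~===~=~~=~~~==~===~=~=~~=~~==o#%%O*
227 ~~~~~~~~~~~~~~=~~=~=~=~==~==~=~~=~=~==~~==~O%%#O
```

The bar is tracking: centre about (158,200), so the joint is near 0.25, with the tips about 39 mm above the TCP reading. Level should be at TCP z ≈ 0.044.

Call:
{"name": "arm_command", "arguments": {
  "moves": [-0.1, 0, 0.6, 0, -0.1, 0, 0.6, 0, -0.1, 0, 0.6, 0, 0, 0, 0.5, 0, 0, 0, 0.3, 0, 0, 0, 0, 0, 0, 0, 0, 0]
}}

```text
time: 27.57
ee_pos: [0.4793, -0.2351, 0.045]
eef_rot: [0.997, 0.071, -0.0, -0.0]
ft_force: [-3.8, 2.7, 6.6]
width: 0.0005
grip_force: 3.3
```

```bash
python3 pv.py | sed -n '1,3p;20,58p'
```

```text
[ 0.4793 -0.2351  0.045 ] [-3.7852  2.712   6.5731] 27.5667 0.00048386521021128587
[[161.6893 218.8013]]
170 ~==:--::::::,::,,,,,,,,,,,-----~++=~~~==*---o*==
187 =++++=----~=+++~~=+++++=~---~~~--~~~=~==~~==~=~~
188 ++++=---:-=+++~~=+++++=~----=~~~~========~===~=o
189 +++=----~=~==~==+++++=------~==~==========~~=*~=
190 +=~----~==~--=++++++=-------~============~=*~=**
191 =------====~=+++*+=~-------~=========~====o=+***
192 -----=:~====++~*+=~-------:~~======~=====o=*****
193 ----++~=~~==+-=-*~-------:,~========~===+=******
194 --~+oo*+~=~o-=~--~------:,,-~~===~======o+******
195 *=*ooooo*~o-=~~o~=-----:,.,~~~==========o++*****
196 *ooooooo+~--~~-+-+----::,,,~~~~~====~~==*=++****
197 =+ooooo+-----o=~:=~-:::::,.~=~~===~=~======++***
198 ~~oooo+~---o*=,:~~~:,::::,.~==~~==~==~=~=====++*
199 :-ooo*~---o--.,.,--,,,:::,,-=:==~+====~~=~====++
200 --oo+~---o-===..,,,.,,:::,,==+**+========-=====+
201 -=*+----o--+=~,.,.,,,,:::,,~*oooo*-======o======
202 ~+=----o:===+=-,....,,::::,,ooooo*~=~====+======
203 =~---oo-~++=++*.,,..,,,::-,,*oooo*~=~=~=~~======
204 ~---oo-~~+++++-..,,,,,,:::,,=oo**+-=~
[... 424 characters left out ...]
~~~-:,=====
213 ,-~~~~~~~~+&&%%oo**==+**=~===+=~+,,,----:,,,~===
214 -:~~~~~~~=~%&&%O*+=-~++*+=====++~*,,,,:,,,,:+~==
215 --~~~~~~~~=o%%#o=~+~o~+++++===++=~o,,,,,,,,:,+-=
216 :-~~~~~~~~~-**+=o=~~~o~+++*+=~==++=o:,,,,,,,,,~-
217 -~~~~~~~~~~~=**+==~~~~=~++**+=~==++=o:,:,:,,,,,-
218 ~~~~~~~~~~~~~~==~~~~~~~~~=+***====++=o:,,,,,:,,,
219 ~~~~~~~~~~~~~~~~~~~~~~~~~:~+**+~~==++*~-::::--::
220 ~~~~~~~~~~~~~~~~~~~~~~~~~~+~++=--~==+Oo~-,:-~~--
221 ~~~~~~~~~~~~~~~~~~~~~~~=~~~=~=~--:~=o##o=~-~~~~~
222 ~~~~~~~~~~~~~~~~~~~~~~~~==~~~o-o*~*=####o=+~~~~~
223 ~~~~~~~~~~~~~~~~~~~~~==~=~=~~~===-=-*####o=+~~~~
224 ~~~~~~~~~~~~~~~~~~~=~~==~~=~=~~=====-*#%##o=+~~~
225 ~~~~~~~~~~~~~~~~~~==~~==~===~=~~====~-*####O++~~
```

The bar's centre is at about (159,208), which is where it projects when level. The 56 mm descent from contact (57 mm nominal) and the force (about 7 N) agree. I'll let it settle and hand in.

Call:
{"name": "arm_command", "arguments": {
  "moves": [0, 0, 0, 0, 0, 0, 0, 0, 0, 0, 0, 0, 0, 0, 0, 0, 0, 0, 0, 0, 0, 0, 0, 0]
}}

```text
time: 28.12
ee_pos: [0.4793, -0.2351, 0.0452]
eef_rot: [0.997, 0.071, -0.0, -0.0]
ft_force: [-3.4, 2.9, 7.0]
width: 0.0007
grip_force: 3.4
```

```bash
python3 - <<'E'
from h import *
S=r.camera('scene')[:,:,::-1];A=cv2.imread('pics/s10.png')
print('scoop diff',(cv2.absdiff(S,A).max(2)>45)[140:190,275:325].sum())
s=r.read_state();print(s['ee_pos'],s['ft_force'],abs(np.array(s['joint_vel'])).max(),s['time'])
print(r.close_job())
E
```

```text
scoop diff 0
[ 0.47931705 -0.23511679  0.04516339] [-4.23209626  3.34939407  6.46690574] 0.000980029033322125 28.1667
the job is handed in; nothing more can be done
None
```

I handed the job in at 28.2 s (no verdict came back): all three balls are in the jar, the scoop stands upright on the bench, and the fingers hold the run lever about level at 6–7 N downward; the first lever press slipped off the bar and was redone.

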